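Stack a knife handle on its tang and set the torque driver

ROBOT

A 7-joint arm with a two-finger parallel gripper is mounted at the origin on the work surface. World frame = base frame: x ahead of the robot, y to its left, z up, the work surface at z = 0. Lengths are in m, angles in rad, forces in N, time in s.
With the tool pointing down it reaches from about 0.425 to 1.025 m from the base axis. Payload 3.6 kg.
Tool frame: the origin (TCP) lies at the very end of the fingers, on their centre line; the grasp point (between the pads) lies 19 mm behind it; z points along the fingers, y is the direction in which the jaws open and shut (so a half turn about z gives the same grasp; the last joint's range is limited). The gripper opens to 85 mm and grips with 20 to 120 N. Pads are 22 mm wide; open, the fingers measure 114 mm over their backs; the gripper's body (76 mm by 85 mm) begins 54 mm behind the grasp point. The pads swing forward as they close: fully open they stand 13 mm farther back than shut.
Start: joints at [-1.304, 0.591, 0.048, 1.609, -0.033, 0.943, -0.034], TCP at [0.255, 0.679, 0.231] pointing down, gripper open.
Joint ranges: [-2.69, 2.69], [-0.47, 2.24], [-1.27, 1.36], [0.19, 2.51], [-1.53, 4.68], [0.08, 2.07], [-3.09, 3.09]. Speed limits (rad/s): [2.57, 2.57, 3.14, 3.14, 3.14, 3.14, 3.14].

INTERFACE

Orientations are given as [roll, pitch, yaw] about the fixed x, y, z axes, in that order (R = Rz(yaw) Ry(pitch) Rx(roll)).
In Python, from station import get_state, capture, job_done gives the robot as it stands.
- The arm moves only by the tool jog_arm, never from a script. Its argument "series" is a list of rows, each an object with "claw": the closure, from 0 (fully open) to 1 (shut); "slide": the shift along the tool's x, y, z in cm, a list of three; "delta_rot": the turn, a rotation vector about the tool's x, y, z in rad, a list of three. In form: [{"claw": claw, "slide": [x, y, z], "delta_rot": [wx, wy, wz]}, ...]. A call has 1 to 10 rows; each row is the pose to reach, as a shift and turn from the pose commanded when the call began, along the tool's axes at that moment; what a row does not reach only later rows make up. A row lasts 1/8 s, in which the tool goes at most 62.5 mm and 10.7 degrees, less where a joint would pass 70% of its speed; a pose out of reach is approached as far as the arm can. A call with a gripper value outside its range is refused whole. The fingers move at their own pace and stop on an object; "force" is the grip in N (left out, the last holds). Time passes only in rows, so rows that repeat a pose let the fingers close. It gives the time, the measured TCP pose, the force and the opening at its end, in the units of the state.
- get_state(): the state, without advancing time (a new reading comes with each control period).
- capture(name): name is "side" or "top" or "wrist"; returns a dict with "img" (384x512x3 uint8, red, green, blue), "fx", "fy", "cx", "cy" (pixels), "R" (3x3) and "t" (3): a world point X has camera coordinates R X + t; the wrist camera has in their place "hand_eye" (4x4, takes a point from camera to tool coordinates, whose origin is the TCP and whose axes are the flange's). Camera axes: x right, y down, z forward; pixel columns grow to the right and rows downward; lengths in m; the calibration is good to about 2 mm. The wrist camera is an equidistant fisheye: a pixel r from the principal point sees the ray r / f radians off the axis. A picture is of the moment at which its call begins: read the wrist's pose just before it. There is no depth.
- job_done(): hands the job in, once; it reports no verdict.
The state is a dict: "t": time; "joint_positions": joint angles; "qd": joint speeds; "effort": joint torques, N m; "ee_pos": TCP position; "eef_rot": TCP orientation; "force": force on the tool from outside, world axes, zero at the start; "ft_torque": the same for the moment, N m; "width": opening from 0.0 (shut) to 1.0 (fully open).
Only numpy, scipy, OpenCV 4.12 (cv2) and the standard library are available. Lean on these libraries where they do the work, as an engineer would, in place of code of your own. Each camera call takes 0.05 s, during which the arm holds its last target.

TASK

Build up the handle on the knife tang that stands in the vise: the brass guard plate first, then every drilled wooden handle block that lies on the bench, then the steel washer and last the bushing, flange down, each slid right down the tang so that no gap is left, with the guard plate and the blocks lined up along the vise jaws. Also turn the sleeve of the torque driver in its stand to 4, ready for the end nut, and leave the other things on the bench where they are.

Things in the scene. Friction and masses are not known exactly. Their poses are not given: they have to be found in the camera images.
- vise: heavy drill-press vise (fixed to the bench, does not move), cast body 110 x 170 mm, two jaws 90 mm wide whose tops form one flat seat 90 x 73 mm at 75 mm height; screw with cross handle on its +y side up to 116 mm from the origin, 50 mm high. A short knife blade is clamped flush between the jaws with its round steel tang standing straight up out of the seat. Origin: on the bench, under the tang's axis; x along the jaws (and along the blade's width), y along the screw
- tang_foot (a point): point where the tang's axis leaves the jaw tops: the height on which the guard plate must lie. The tang is a round rod 13 mm in diameter, 110 mm tall, the last 9 mm tapered to 5.6 mm
- tang_tip (a point): top end of the tang, 110 mm straight above tang_foot. Whatever grips a part near its hole has the tang rise between its fingers, so parts low on the tang are let go on the way and slide down freely by their weight
- guard: flat brass guard plate with half-round ends, 100 x 36 x 8 mm, about 0.2 kg, lying flat, with an 18 mm hole through its middle. Origin: centre of its underside; x along the 100 mm length, z up
- block1: rectangular dark-wood handle block, 64 x 42 x 18 mm, lying flat, with an upright 18 mm through hole in its middle. Origin: centre of its underside; x along the 64 mm length, y across the 42 mm width, z up. All blocks are alike; 2 to 4 of the four are present, the others are absent
- block2: rectangular dark-wood handle block, 64 x 42 x 18 mm, lying flat, with an upright 18 mm through hole in its middle. Origin: centre of its underside; x along the 64 mm length, y across the 42 mm width, z up. All blocks are alike; 2 to 4 of the four are present, the others are absent
- block3: rectangular dark-wood handle block, 64 x 42 x 18 mm, lying flat, with an upright 18 mm through hole in its middle. Origin: centre of its underside; x along the 64 mm length, y across the 42 mm width, z up. All blocks are alike; 2 to 4 of the four are present, the others are absent
- block4: rectangular dark-wood handle block, 64 x 42 x 18 mm, lying flat, with an upright 18 mm through hole in its middle. Origin: centre of its underside; x along the 64 mm length, y across the 42 mm width, z up. All blocks are alike; 2 to 4 of the four are present, the others are absent
- washer: flat round steel washer, 54 mm outside, 18 mm hole, 8 mm thick, lying flat. Origin: centre of its underside, z up
- bushing: steel flanged bushing standing upright on its flange, 60 mm tall: flange 46 mm diameter and 8 mm thick at the bottom, above it a barrel of 34 mm diameter, an 18 mm bore right through. Origin: centre of the flange's underside, z up along the bore
- driver_stand: cast bench holder 110 x 90 mm (fixed to the bench) with an adjustable torque driver standing nose down in it, 155 mm tall in all. Origin: on the bench, under the driver's axis; its -x side carries the index mark. The driver's rotating sleeve is an aluminium knurled grip, 40 mm diameter, from 113 to 155 mm height, with a black scale skirt of 68 mm diameter below it (106 to 113 mm height) that carries the white numbers 0 to 6
- sleeve_grip (a point): on the sleeve's vertical axis, 135 mm above the bench, 20 mm below the top of the knurled grip: the height to pinch it
- index_mark (a point): fixed white index line beside the scale skirt, 41.5 mm from the axis towards the stand's -x, at 113 mm height: the number standing next to it is the setting
- torque_sleeve (a joint): turn of the sleeve in rad: setting 0 at 0 and one number more every 0.5236 rad (30 degrees), so 4 is at 2.094; grows as the sleeve is turned clockwise seen from above. It clicks (about 0.1 N m) and rests at each number; end stops just beyond 0 and 6. Found at 0, 1 or 2
- glue: bystander: white glue bottle, 54 mm diameter, 150 mm tall. Origin at the centre of its base
- finished_knife: bystander: finished knife lying flat, 310 mm long, black handle. Origin at the brass guard; x towards the blade's tip, which is 176 mm from the origin; handle end 120 mm the other way
- compound_lump: bystander: reddish lump of polishing compound, 52 mm wide, 32 mm high. Origin at the centre of its base
- tin: bystander: closed tin, 72 mm diameter, 85 mm tall. Origin at the centre of its base
- hammer: bystander: hammer lying flat, handle towards its -x. Origin near the middle of its length
- scrap_block: bystander: pale scrap of wood without a hole, 85 x 60 x 35 mm. Origin at the centre of its underside
- brush: bystander: bench brush lying flat. Origin near the middle of its length
There are look-alikes about, which are no part of the job. Leave any turquoise or white look-alike of the block3 alone.

How it is judged:
On the way, in this order (a step that is already met when the one before it is completed fails the run):
1. the guard plate lies on the jaws, on the tang, lined up with the jaws (horizontal distance between guard and tang_foot below 0.005 m and z of guard in the frame of tang_foot between -0.003 and 0.003 m and angle between guard's own z axis and vertical below 0.1 rad and angle between the x axis of guard and the x axis of vise, either way round below 0.35 rad), for 0.2 s.
2. every wooden block present is down on the tang above it, lined up with the jaws (horizontal distance between each of block1, block2, block3, block4 and tang_foot below 0.005 m and angle between each of block1, block2, block3, block4's own z axis and vertical below 0.1 rad and angle between the x axis of each of block1, block2, block3, block4 and the x axis of vise, either way round below 0.35 rad and (z of block1 in the frame of tang_foot between 0.005 and 0.011 m or z of block1 in the frame of tang_foot between 0.023 and 0.029 m or z of block1 in the frame of tang_foot between 0.041 and 0.047 m or z of block1 in the frame of tang_foot between 0.059 and 0.065 m) and (z of block2 in the frame of tang_foot between 0.005 and 0.011 m or z of block2 in the frame of tang_foot between 0.023 and 0.029 m or z of block2 in the frame of tang_foot between 0.041 and 0.047 m or z of block2 in the frame of tang_foot between 0.059 and 0.065 m) and (z of block3 in the frame of tang_foot between 0.005 and 0.011 m or z of block3 in the frame of tang_foot between 0.023 and 0.029 m or z of block3 in the frame of tang_foot between 0.041 and 0.047 m or z of block3 in the frame of tang_foot between 0.059 and 0.065 m) and (z of block4 in the frame of tang_foot between 0.005 and 0.011 m or z of block4 in the frame of tang_foot between 0.023 and 0.029 m or z of block4 in the frame of tang_foot between 0.041 and 0.047 m or z of block4 in the frame of tang_foot between 0.059 and 0.065 m)), for 0.2 s.
3. the washer lies on the blocks (horizontal distance between washer and tang_foot below 0.005 m and angle between washer's own z axis and vertical below 0.1 rad and (z of washer in the frame of tang_foot between 0.041 and 0.047 m or z of washer in the frame of tang_foot between 0.059 and 0.065 m or z of washer in the frame of tang_foot between 0.077 and 0.083 m)), for 0.2 s.
4. the bushing stands on the washer, flange down (horizontal distance between bushing and tang_foot below 0.005 m and z of bushing in the frame of tang_foot between 0.049 and 0.091 m and angle between bushing's own z axis and vertical below 0.1 rad and z of bushing in the frame of washer between 0.005 and 0.011 m), for 0.2 s.
At the end, for the whole second after the job is handed in: Guard plate on the jaws, then all blocks present, washer and bushing on the tang in this order, flat (tilt below 0.1 rad), on the axis within 5 mm and without gaps (3 mm); guard and blocks lined up with the jaws within 0.35 rad; the sleeve rests at 4 (within 0.13 rad); all at rest (all of step 1 and all of step 2 and all of step 3 and all of step 4 and value of joint torque_sleeve between 1.9644 and 2.2244 rad and linear speed of each of guard, block1, block2, block3, block4, washer, bushing below 0.02 m/s); the robot touches nothing.
It fails at once if another thing on the bench (glue bottle, finished knife, compound lump, tin, hammer, scrap block, brush) is pushed away by more than 50 mm (distance of any of glue, finished_knife, compound_lump, tin, hammer, scrap_block, brush from where it was at the start of the episode above 0.05 m).
Of block1, block2, block3, block4 only 2 to 4 are there at a start; the rules pass over those that are not, and their reading is None.
At some moment in a run one of block1, block2, block3, block4, washer, bushing may be knocked a few centimetres aside while the robot is not near it.
It also fails if it takes over 210 s, if anything falls off the work surface, if the arm or the gripper's body presses on something with over 40 N, if the wrist force passes 120 N, or if a joint passes its speed limit or range.

## Working session

There is one attempt and no reset: what is moved stays moved. The work goes in short steps, Python scripts to look and compute and a tool call to move; the robot and the scene stay as the last step left them, time stands still between calls to the robot, and variables do not carry over. Pictures are saved under pics/ and viewed, and the job is handed in when it is done.

Besides the shell and the picture viewer there is one more tool, called after "Request:" as name([rows], argument=value, ...), one row to a line, values as JSON. jog_arm: Moves the arm, as the interface text tells. Its arguments: {"type":"object","properties":{"series":{"type":"array"},"force":{"type":"number"}},"required":["series"]}

```bash
ls; mkdir -p pics
python3 - <<'E'
from station import get_state,capture
import cv2,numpy as np
print(get_state())
for n in ["side","top","wrist"]:
    c=capture(n); cv2.imwrite(f"pics/a_{n}.png",c["img"][:,:,::-1])
    print(n,{k:np.array(v).round(4).tolist() for k,v in c.items() if k!="img"})
E
```

```text
pics
{'t': 0.0, 'joint_positions': array([-1.30451274,  0.59211258,  0.04831411,  1.60982415, -0.03327589,
        0.94266355, -0.03373912]), 'qd': array([-0.00146617, -0.00070459, -0.00035417,  0.00037141, -0.00033295,
       -0.000315  ,  0.00048701]), 'effort': array([ 6.41010083e-04, -5.48691952e+01,  1.54667716e+00, -1.98122406e+01,
        9.25807573e-03,  8.74255114e-03,  1.83415369e-05]), 'ee_pos': array([0.25497255, 0.67781553, 0.23014533]), 'eef_rot': array([-3.13939472e+00,  1.52306831e-04,  2.78185295e+00]), 'force': array([ 0.34178469,  0.02101157, -0.01014124]), 'ft_torque': array([-0.06124177, -0.04459898,  0.03246511]), 'width': 1.0012112288321557}
side {'fx': 446.7411, 'fy': 446.7411, 'cx': 253.6016, 'cy': 191.1458, 'R': [[0.7326, -0.6807, 0.0022], [-0.4887, -0.5282, -0.6944], [0.4738, 0.5076, -0.7196]], 't': [-0.4386, 0.3253, 1.1167]}
top {'fx': 387.0192, 'fy': 387.0192, 'cx': 253.9421, 'cy': 197.2046, 'R': [[0.0201, -0.9998, -0.0041], [-0.9969, -0.0197, -0.076], [0.0759, 0.0056, -0.9971]], 't': [-0.104, 0.5369, 1.3133]}
wrist {'fx': 297.3186, 'fy': 297.3186, 'cx': 255.2679, 'cy': 193.6315, 'hand_eye': [[0.0002, -0.9662, -0.2579, 0.0643], [1.0, -0.0001, 0.0011, -0.0004], [-0.001, -0.2579, 0.9662, -0.1423], [0.0, 0.0, 0.0, 1.0]]}
```

View pics/a_top.png

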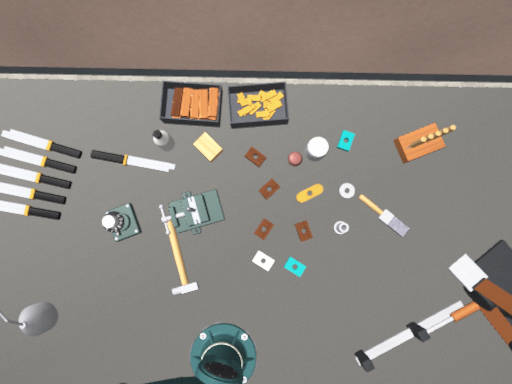

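View pics/a_side.png

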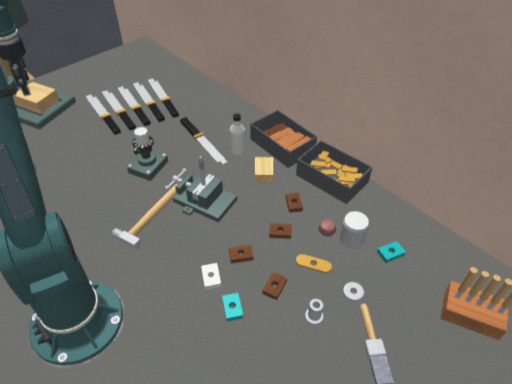

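View pics/a_wrist.png

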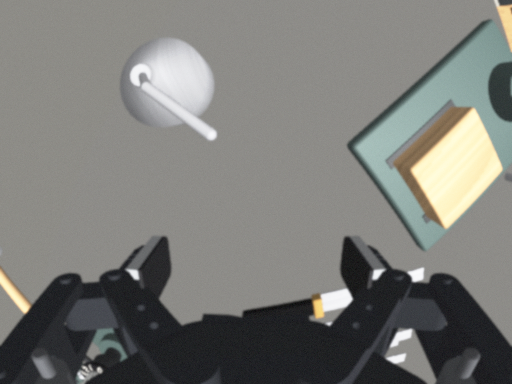

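The top view shows four dark blocks near (256,157), (269,189), (264,229) and (304,231). It also shows the guard at (310,193), the washer at (347,190), the bushing at (342,228), the vise at (195,211) and the driver at (115,222). Next I'll enlarge these areas.

```bash
cat > h.py <<'E'
from station import get_state,capture
import cv2,numpy as np
from scipy.spatial.transform import Rotation as Ro
def ray(c,u,v):
    R=np.array(c["R"]);t=np.array(c["t"])
    d=R.T@np.array([(u-c["cx"])/c["fx"],(v-c["cy"])/c["fy"],1]); return -R.T@t,d
def onz(c,u,v,z):
    o,d=ray(c,u,v); return o+d*(z-o[2])/d[2]
def proj(c,X):
    p=np.array(c["R"])@X+np.array(c["t"]); return c["fx"]*p[0]/p[2]+c["cx"],c["fy"]*p[1]/p[2]+c["cy"]
def tri(rs):
    A=0;b=0
    for o,d in rs:
        d=d/np.linalg.norm(d);P=np.eye(3)-np.outer(d,d);A=A+P;b=b+P@o
    return np.linalg.solve(A,b)
def wcap():
    s=get_state(); c=capture("wrist"); H=np.array(c["hand_eye"])
    T=np.eye(4);T[:3,:3]=Ro.from_euler('xyz',s["eef_rot"]).as_matrix();T[:3,3]=s["ee_pos"]
    c["T"]=T@H; return c
def wray(c,u,v):
    x=(u-c["cx"])/c["fx"];y=(v-c["cy"])/c["fy"];r=np.hypot(x,y)
    d=np.array([x/r*np.sin(r),y/r*np.sin(r),np.cos(r)]) if r>1e-9 else np.array([0,0,1.])
    return c["T"][:3,3],c["T"][:3,:3]@d
def wonz(c,u,v,z):
    o,d=wray(c,u,v); return o+d*(z-o[2])/d[2]
def wproj(c,X):
    p=c["T"][:3,:3].T@(np.array(X)-c["T"][:3,3]); th=np.arctan2(np.hypot(p[0],p[1]),p[2]);a=np.arctan2(p[1],p[0])
    return c["cx"]+c["fx"]*th*np.cos(a),c["cy"]+c["fy"]*th*np.sin(a)
def go(x,y,z,yaw=None):
    """slide (cm) and yaw turn from the present pose, tool frame"""
    s=get_state();R=Ro.from_euler('xyz',s["eef_rot"]).as_matrix()
    d=R.T@(np.array([x,y,z])-s["ee_pos"])*100
    out=[d.round(2).tolist()]
    if yaw is not None:
        Rt=Ro.from_euler('xyz',[np.pi,0,yaw]).as_matrix(); out.append(Ro.from_matrix(R.T@Rt).as_rotvec().round(3).tolist())
    return out
def st():
    s=get_state();print("t",s["t"],"p",s["ee_pos"].round(4),"r",s["eef_rot"].round(3),"F",s["force"].round(1),"w",round(s["width"],3),"q",s["joint_positions"].round(2))
def save(c,name,crop=None,k=1):
    im=c["img"][:,:,::-1]
    if crop: x0,y0,x1,y1=crop; im=im[y0:y1,x0:x1]
    cv2.imwrite("pics/"+name+".png",cv2.resize(im,None,fx=k,fy=k,interpolation=cv2.INTER_CUBIC))
E
python3 - <<'E'
from h import *
c=capture("top");save(c,"b_top",(230,130,370,280),4);save(c,"b_topv",(90,180,240,310),4)
c=capture("side");save(c,"b_side",(110,110,250,250),4)
E
```

```text
(no output)
```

View pics/b_top.png

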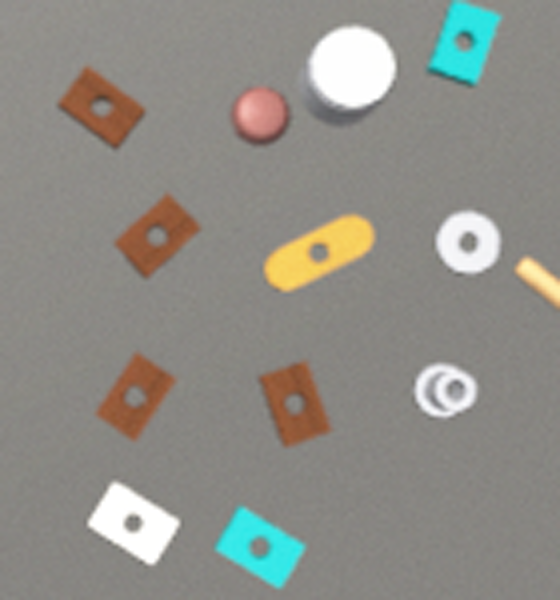

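View pics/b_topv.png

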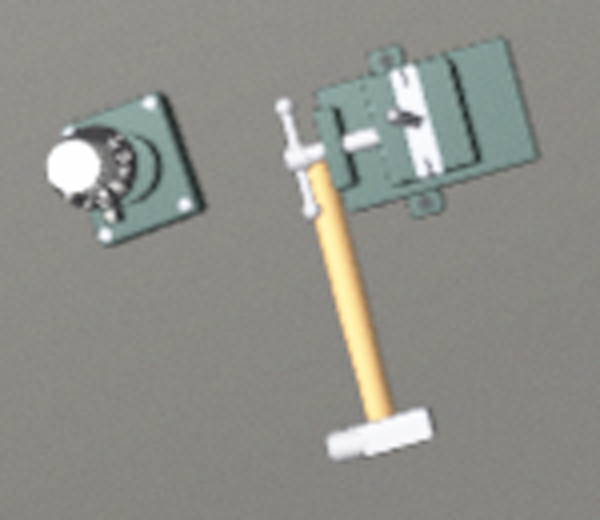

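View pics/b_side.png

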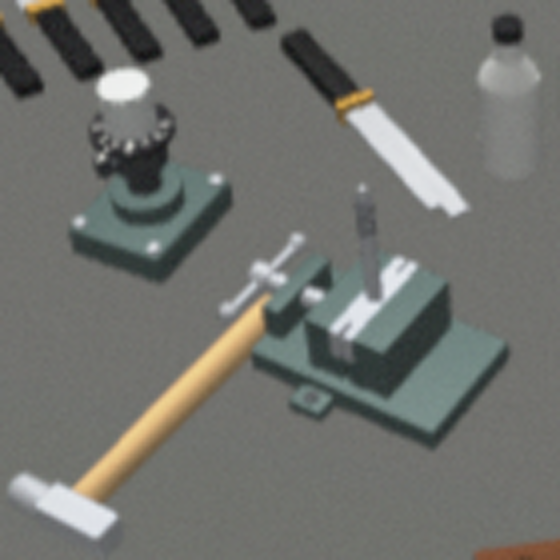

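```bash
cat >> h.py <<'E'
def seg(c,kind):
    im=c["img"]; hsv=cv2.cvtColor(im,cv2.COLOR_RGB2HSV)
    if kind=="brown": m=cv2.inRange(hsv,(3,110,50),(15,255,170))
    if kind=="brass": m=cv2.inRange(hsv,(18,120,120),(30,255,255))
    return cv2.morphologyEx(m,cv2.MORPH_CLOSE,np.ones((5,5),np.uint8))
def rects(c,kind,z,amin=60,f=onz):
    cs,_=cv2.findContours(seg(c,kind),cv2.RETR_EXTERNAL,cv2.CHAIN_APPROX_NONE)
    out=[]
    for k in cs:
        if cv2.contourArea(k)<amin: continue
        P=np.array([f(c,u,v,z)[:2] for u,v in k[:,0,:]])*1000
        (x,y),(w,h),a=cv2.minAreaRect(P.astype(np.float32))
        if w<h: w,h=h,w;a+=90
        out.append((round(x/1000,4),round(y/1000,4),round(w,1),round(h,1),round(((a+90)%180-90)*np.pi/180,3)))
    return out
E
python3 - <<'E'
from h import *
t=capture("top");s=capture("side")
print("brown");[print(r) for r in rects(t,"brown",.018)]
print("brass");[print(r) for r in rects(t,"brass",.008)]
for n,a,b in [("foot",(195,209.5),(203.7,184)),("tip",(187.5,208.8),(200.7,156.7))]:
    print(n,tri([ray(t,*a),ray(s,*b)]).round(4))
a=onz(t,90+403/4,180+72/4,.075);b=onz(t,90+430/4,180+170/4,.075);print("jaw",a,b,np.arctan2(*(a-b)[:2][::-1]))
f=lambda u,v,z:print(onz(t,230+u/4,130+v/4,z).round(4))
f(468,242,.008);f(447,390,0.004);f(455,390,.06)
g=lambda u,v,z:print(onz(t,90+u/4,180+v/4,z).round(4))
print("drv");g(73,166,.155);print(tri([ray(t,90+73/4,180+166/4),ray(s,110+123/4,110+85/4)]))
E
```

```text
brown
(0.1781, -0.9233, 204.4, 134.3, 0.832)
(0.4282, -0.2648, 61.4, 41.1, 0.36)
(0.4316, -0.128, 60.8, 39.0, -0.57)
(0.5711, -0.1439, 61.4, 39.2, -0.768)
(0.6818, -0.0943, 62.3, 40.6, 0.942)
(0.7129, -0.5984, 87.3, 16.1, 0.408)
(0.87, 0.173, 107.9, 63.5, 0.019)
brass
(0.5597, -0.2854, 100.0, 35.7, -1.088)
(0.8712, -0.1081, 163.2, 108.4, -1.547)
foot [0.4888 0.1002 0.0793]
tip [0.4883 0.1042 0.1863]
jaw [0.52788546 0.11518769 0.075     ] [0.44755735 0.09034952 0.075     ] 0.29988378715979963
[ 0.5695 -0.4164  0.008 ]
[ 0.4409 -0.3994  0.004 ]
[ 0.4409 -0.3936  0.06  ]
drv
[0.4445 0.354  0.155 ]
[0.44488341 0.35330684 0.15602055]
```

Run:
```python
from h import *
st();print(go(.4445,.3535,.24,2.9))
```

```text
t 0.35 p [0.2552 0.6784 0.231 ] r [-3.141  0.     2.782] F [-0.1  0.2  0.3] w 1.001 q [-1.3   0.59  0.05  1.61 -0.03  0.94 -0.03]
[[-29.15, -23.75, -0.88], [-0.001, 0.0, -0.118]]
```

Request:
jog_arm([
  {"claw": 0, "slide": [-5, -4, -0.5], "delta_rot": [0, 0, -0.03]},
  {"claw": 0, "slide": [-10, -8, -0.9], "delta_rot": [0, 0, -0.06]},
  {"claw": 0, "slide": [-15, -12, -0.9], "delta_rot": [0, 0, -0.1]},
  {"claw": 0, "slide": [-20, -16, -0.9], "delta_rot": [0, 0, -0.12]},
  {"claw": 0, "slide": [-25, -20, -0.9], "delta_rot": [0, 0, -0.12]},
  {"claw": 0, "slide": [-29.15, -23.75, -0.9], "delta_rot": [0, 0, -0.12]},
  {"claw": 0, "slide": [-29.15, -23.75, -0.9], "delta_rot": [0, 0, -0.12]},
  {"claw": 0, "slide": [-29.15, -23.75, -0.9], "delta_rot": [0, 0, -0.12]},
], force=40)

```text
t: 1.35
ee_pos: [0.4445, 0.354, 0.2406]
eef_rot: [3.141, -0.0, 2.901]
force: [-0.4, -0.1, -0.6]
width: 1.001
```

Run:
```python
from h import *
st();c=wcap();save(c,"c_w",None,1.5)
X=onz
print(wproj(c,(.4445,.3535,.155)))
```

```text
t 1.35 p [0.4445 0.354  0.2406] r [ 3.141 -0.     2.901] F [-0.4 -0.1 -0.6] w 1.001 q [-0.79  0.38  0.05  1.96 -0.02  0.8   0.6 ]
(np.float64(254.800230350324), np.float64(198.04209958467217))
```

View pics/c_w.png

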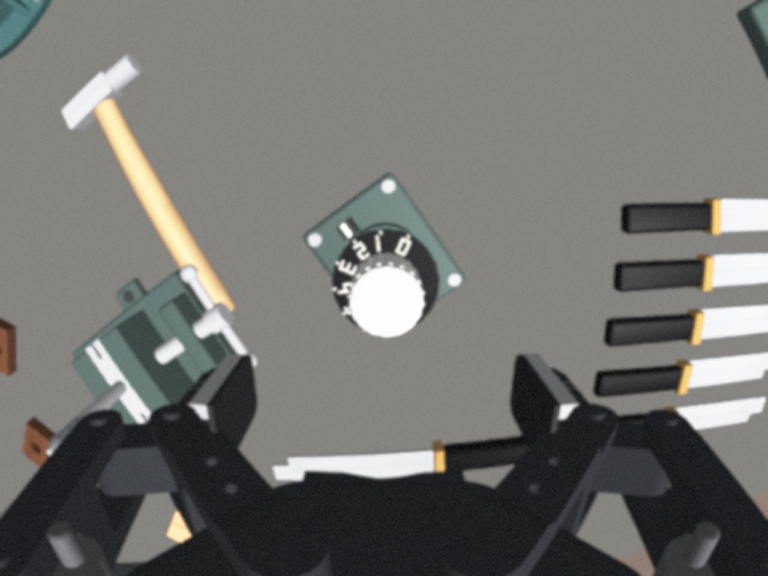

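Run:
```python
from h import *
c=wcap();save(c,"c_w2",(195,130,305,230),7)
for r,a in [(0,0)]: print([v*7-np.array([195,130])[i]*7 for i,v in enumerate(wproj(c,(.4445,.3535,.113)))])
# mark location -> stand yaw
p=wonz(c,345/1.5,230/1.5,.113);print(p, np.arctan2(.3535-p[1],.4445-p[0]))
```

```text
[np.float64(411.15010772262053), np.float64(397.66480272429817)]
[0.40875739 0.33987944 0.113     ] 0.3640846383711551
```

View pics/c_w2.png

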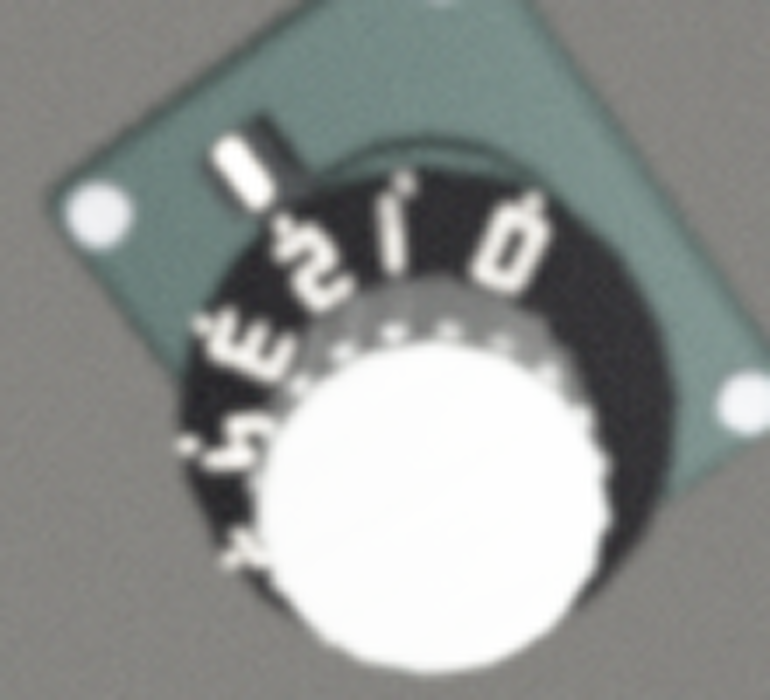

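Run:
```python
from h import *
c=wcap();p=wonz(c,195+433/7,130+508/7,.155);print(p)
q=wonz(c,195+428/7,130+405/7,.113);print(q)
print(go(.4435,.3535,.12,2.9),go(p[0],p[1],.12))
```

```text
[0.44749364 0.35594142 0.155     ]
[0.44567495 0.35600932 0.113     ]
[[-0.08, -0.23, 12.03], [0.001, -0.001, 0.005]] [[-0.41, 0.1, 12.03]]
```

Request:
jog_arm([
  {"claw": 0, "slide": [-0.25, 0, 4], "delta_rot": [0, 0, 0]},
  {"claw": 0, "slide": [-0.25, 0, 8], "delta_rot": [0, 0, 0]},
  {"claw": 0, "slide": [-0.25, 0, 11], "delta_rot": [0, 0, 0]},
  {"claw": 0, "slide": [-0.25, 0, 12], "delta_rot": [0, 0, 0]},
  {"claw": 0, "slide": [-0.25, 0, 12], "delta_rot": [0, 0, 0]},
  {"claw": 1, "slide": [-0.25, 0, 12], "delta_rot": [0, 0, 0]},
  {"claw": 1, "slide": [-0.25, 0, 12], "delta_rot": [0, 0, 0]},
  {"claw": 1, "slide": [-0.25, 0, 12], "delta_rot": [0, 0, 0]},
  {"claw": 1, "slide": [-0.25, 0, 12], "delta_rot": [0, 0, 0]},
  {"claw": 1, "slide": [-0.25, 0, 12], "delta_rot": [0, 0, 0]},
], force=50)

```text
t: 2.75
ee_pos: [0.448, 0.3548, 0.1218]
eef_rot: [3.138, 0.002, 2.902]
force: [-0.4, 1.8, 5.4]
width: 0.451
```

Run:
```python
from h import *
st();c=wcap();save(c,"c_w3",None,1.5)
```

```text
t 2.75 p [0.448  0.3548 0.1218] r [3.138e+00 2.000e-03 2.902e+00] F [-0.4  1.8  5.4] w 0.451 q [-0.77  0.55  0.03  2.04 -0.03  0.54  0.62]
```

View pics/c_w3.png

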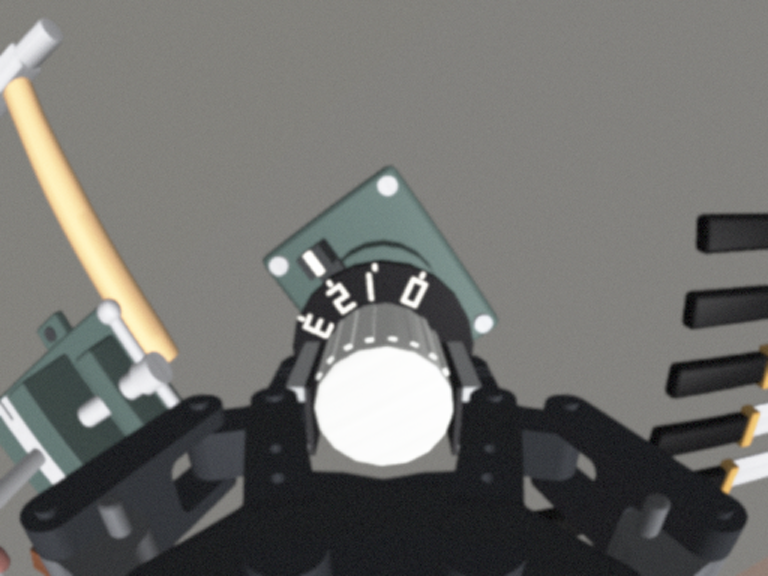

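Both fingers hold the sleeve, and it still reads 2 because the "2" faces the index mark. I'll turn it 60° clockwise.

Request:
jog_arm([
  {"claw": 1, "slide": [0, 0, 0], "delta_rot": [0, 0, 0.17]},
  {"claw": 1, "slide": [0, 0, 0], "delta_rot": [0, 0, 0.34]},
  {"claw": 1, "slide": [0, 0, 0], "delta_rot": [0, 0, 0.52]},
  {"claw": 1, "slide": [0, 0, 0], "delta_rot": [0, 0, 0.69]},
  {"claw": 1, "slide": [0, 0, 0], "delta_rot": [0, 0, 0.87]},
  {"claw": 1, "slide": [0, 0, 0], "delta_rot": [0, 0, 1.05]},
  {"claw": 1, "slide": [0, 0, 0], "delta_rot": [0, 0, 1.06]},
  {"claw": 1, "slide": [0, 0, 0], "delta_rot": [0, 0, 1.06]},
  {"claw": 0, "slide": [0, 0, 0], "delta_rot": [0, 0, 1.05]},
  {"claw": 0, "slide": [0, 0, 0], "delta_rot": [0, 0, 1.05]},
])

```text
t: 4.05
ee_pos: [0.4467, 0.3526, 0.1202]
eef_rot: [-3.141, 0.0, 1.852]
force: [0.5, -0.8, -0.7]
width: 0.858
```

Request:
jog_arm([
  {"claw": 0, "slide": [0, 0, 0], "delta_rot": [0, 0, 0]},
  {"claw": 0, "slide": [0, 0, 0], "delta_rot": [0, 0, 0]},
  {"claw": 0, "slide": [0, 0, -5], "delta_rot": [0, 0, 0]},
  {"claw": 0, "slide": [0, 0, -10], "delta_rot": [0, 0, 0]},
  {"claw": 0, "slide": [0, 0, -12], "delta_rot": [0, 0, 0]},
  {"claw": 0, "slide": [0, 0, -12], "delta_rot": [0, 0, 0]},
])

```text
t: 4.8
ee_pos: [0.4478, 0.3537, 0.2418]
eef_rot: [3.138, -0.002, 1.852]
force: [-0.5, -0.2, -0.9]
width: 0.997
```

Run:
```python
from h import *
st();c=wcap();save(c,"c_w4",(170,110,340,240),4)
```

```text
t 4.8 p [0.4478 0.3537 0.2418] r [ 3.138e+00 -2.000e-03  1.852e+00] F [-0.5 -0.2 -0.9] w 0.997 q [-1.07  0.41  0.43  1.97 -0.23  0.81 -0.23]
```

View pics/c_w4.png

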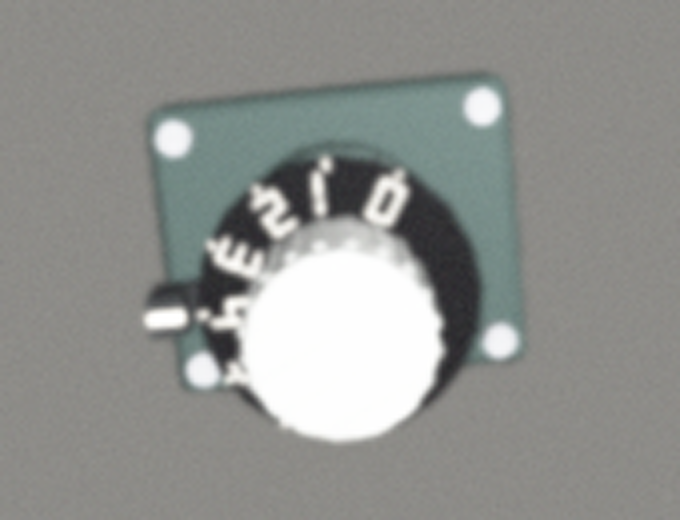

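The sleeve now reads 4: the tick of the "4" at (205,316) meets the mark at (165,317). Next I'll hover over the tang.

Run:
```python
from h import *
print(go(.4885,.102,.27,2.05))
```

```text
[[-25.28, -2.96, -2.98], [0.001, -0.0, -0.198]]
```

Request:
jog_arm([
  {"claw": 0, "slide": [-5, -0.5, -3], "delta_rot": [0, 0, -0.1]},
  {"claw": 0, "slide": [-10, -1, -3], "delta_rot": [0, 0, -0.2]},
  {"claw": 0, "slide": [-15, -2, -3], "delta_rot": [0, 0, -0.2]},
  {"claw": 0, "slide": [-20, -2.5, -3], "delta_rot": [0, 0, -0.2]},
  {"claw": 0, "slide": [-25.3, -3, -3], "delta_rot": [0, 0, -0.2]},
  {"claw": 0, "slide": [-25.3, -3, -3], "delta_rot": [0, 0, -0.2]},
  {"claw": 0, "slide": [-25.3, -3, -3], "delta_rot": [0, 0, -0.2]},
])

```text
t: 5.72
ee_pos: [0.4874, 0.1019, 0.269]
eef_rot: [-3.139, -0.001, 2.052]
force: [-0.5, 0.5, 1.2]
width: 0.996
```

Run:
```python
from h import *
st();c=wcap();save(c,"d_w",(110,90,410,290),2.6)
print([2.6*(a-b) for a,b in zip(wproj(c,(.4885,.102,.185)),(110,90))])
```

```text
t 5.725 p [0.4874 0.1019 0.269 ] r [-3.139e+00 -1.000e-03  2.052e+00] F [-0.5  0.5  1.2] w 0.996 q [-0.67  0.28  0.47  2.09 -0.17  0.82  0.38]
[np.float64(380.2078280244394), np.float64(283.8101080720231)]
```

View pics/d_w.png

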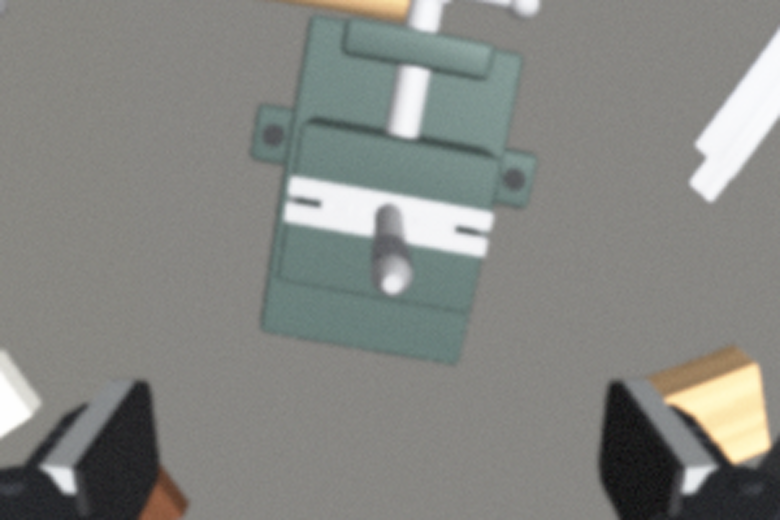

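Run:
```python
from h import *
c=wcap()
f=lambda u,v,z: wonz(c,110+u/2.6,90+v/2.6,z)
tip=f(394,283,.185);print("tip",tip)
print("foot",f(388,217,.075))
a=f(287,200,.075);b=f(490,234,.075);print(a,b,(a+b)/2,np.linalg.norm(a-b),np.arctan2(*(b-a)[:2][::-1]))
print(go(.5597,-.2854,.22,2.054))
```

```text
tip [0.49224056 0.10503589 0.185     ]
foot [0.49218349 0.10402192 0.075     ]
[0.44893336 0.09012889 0.075     ] [0.53625605 0.11856306 0.075     ] [0.4925947  0.10434597 0.075     ] 0.09183546630945914 0.3147941684978364
[[-37.76, -11.68, 4.93], [-0.002, -0.001, 0.001]]
```

Request:
jog_arm([
  {"claw": 0, "slide": [-5.5, -1.7, 1], "delta_rot": [0, 0, 0]},
  {"claw": 0, "slide": [-11, -3.4, 2], "delta_rot": [0, 0, 0]},
  {"claw": 0, "slide": [-16.5, -5.1, 3], "delta_rot": [0, 0, 0]},
  {"claw": 0, "slide": [-22, -6.8, 4], "delta_rot": [0, 0, 0]},
  {"claw": 0, "slide": [-27.5, -8.5, 5], "delta_rot": [0, 0, 0]},
  {"claw": 0, "slide": [-33, -10.2, 7], "delta_rot": [0, 0, 0]},
  {"claw": 0, "slide": [-37.5, -11.7, 10], "delta_rot": [0, 0, 0]},
  {"claw": 0, "slide": [-37.5, -11.7, 13], "delta_rot": [0, 0, 0]},
  {"claw": 0, "slide": [-37.5, -11.7, 13], "delta_rot": [0, 0, 0]},
])

```text
t: 6.95
ee_pos: [0.557, -0.2824, 0.1374]
eef_rot: [-3.138, -0.006, 2.054]
force: [0.9, 0.9, 0.2]
width: 0.999
```

Run:
```python
from h import *
st();c=wcap();save(c,"e_w",None,1.5)
print(rects(c,"brass",.008,200,wonz))
```

```text
t 6.95 p [ 0.557  -0.2824  0.1374] r [-3.138 -0.006  2.054] F [0.9 0.9 0.2] w 0.999 q [ 0.12  0.62  0.4   1.92 -0.37  0.68  1.23]
[(0.5622, -0.2863, 98.2, 34.5, -1.1)]
```

View pics/e_w.png

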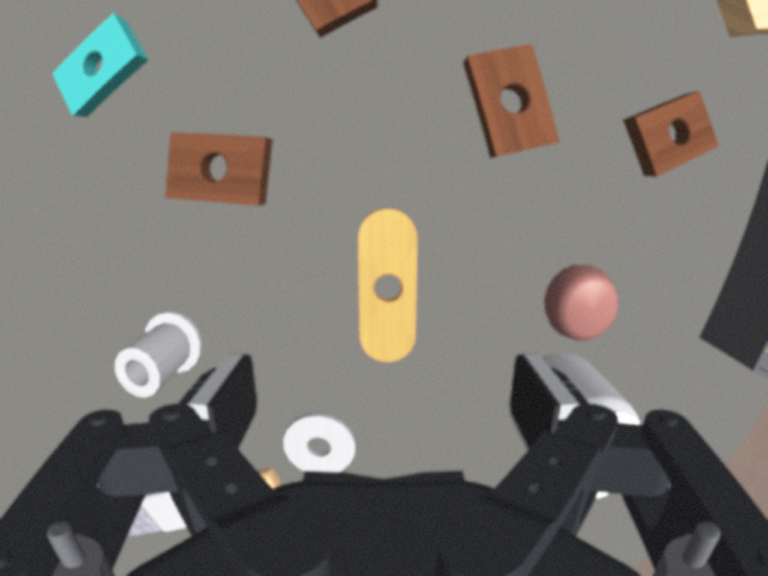

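Run:
```python
from h import *
print(go(.5622,-.2863,.002,2.042))
```

```text
[[-0.55, 0.21, 13.7], [-0.001, -0.003, 0.012]]
```

Request:
jog_arm([
  {"claw": 0, "slide": [-0.5, 0.2, 5], "delta_rot": [0, 0, 0.01]},
  {"claw": 0, "slide": [-0.5, 0.2, 10], "delta_rot": [0, 0, 0.01]},
  {"claw": 0, "slide": [-0.5, 0.2, 13], "delta_rot": [0, 0, 0.01]},
  {"claw": 0, "slide": [-0.5, 0.2, 13.6], "delta_rot": [0, 0, 0.01]},
  {"claw": 0, "slide": [-0.5, 0.2, 13.6], "delta_rot": [0, 0, 0.01]},
  {"claw": 0.5, "slide": [-0.5, 0.2, 13.6], "delta_rot": [0, 0, 0.01]},
])

```text
t: 7.75
ee_pos: [0.5637, -0.2888, 0.0063]
eef_rot: [3.139, 0.003, 2.042]
force: [-0.4, -0.5, -0.4]
width: 0.817
```

Request:
jog_arm([
  {"claw": 1, "slide": [0, 0, 0], "delta_rot": [0, 0, 0]},
  {"claw": 1, "slide": [0, 0, 0], "delta_rot": [0, 0, 0]},
  {"claw": 1, "slide": [0, 0, 0], "delta_rot": [0, 0, 0]},
  {"claw": 1, "slide": [0, 0, 0], "delta_rot": [0, 0, 0]},
  {"claw": 1, "slide": [0, 0, 0], "delta_rot": [0, 0, 0]},
], force=60)

```text
t: 8.38
ee_pos: [0.5627, -0.2887, 0.0058]
eef_rot: [3.14, 0.001, 2.042]
force: [-1.3, 1.7, 6.7]
width: 0.38
```

Run:
```python
from h import *
st();c=wcap();save(c,"e_w2",None,1.5)
```

```text
t 8.375 p [ 0.5627 -0.2887  0.0058] r [3.140e+00 1.000e-03 2.042e+00] F [-1.3  1.7  6.7] w 0.38 q [ 0.21  0.81  0.28  1.95 -0.48  0.45  1.31]
```

View pics/e_w2.png

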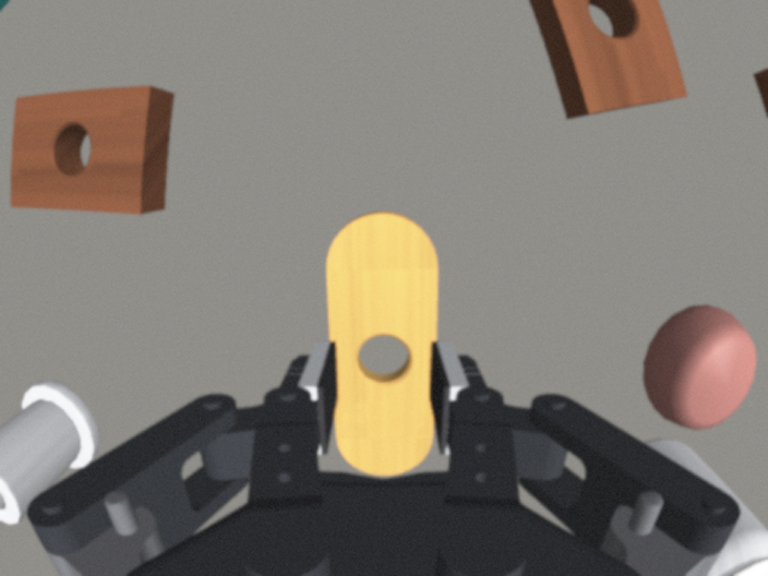

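Run:
```python
from h import *
c=wcap()
print(wonz(c,384/1.5,358/1.5,.009),[v*1.5 for v in wproj(c,(.5627,-.2887,.009))])
R=Ro.from_euler('xyz',get_state()["eef_rot"]).as_matrix();print(R[:,0],R[:,1])
```

```text
[ 0.56177698 -0.28514338  0.009     ] [np.float64(381.67202989958787), np.float64(367.5762115259056)]
[-4.53804874e-01  8.91100836e-01 -6.60380737e-04] [0.89109989 0.45380535 0.00130096]
```

Run:
```python
from h import *
print(go(.4943,.1056,.225,3.456))
```

```text
[[38.22, 11.82, -21.93], [0.001, 0.001, -1.414]]
```

Request:
jog_arm([
  {"claw": 1, "slide": [0, 0, -3], "delta_rot": [0, 0, 0]},
  {"claw": 1, "slide": [0, 0, -9], "delta_rot": [0, 0, 0]},
  {"claw": 1, "slide": [4, 1, -14], "delta_rot": [0, 0, -0.17]},
  {"claw": 1, "slide": [9, 3, -18], "delta_rot": [0, 0, -0.34]},
  {"claw": 1, "slide": [14, 4.5, -22], "delta_rot": [0, 0, -0.52]},
  {"claw": 1, "slide": [19, 6, -22], "delta_rot": [0, 0, -0.69]},
  {"claw": 1, "slide": [24, 7.5, -22], "delta_rot": [0, 0, -0.86]},
  {"claw": 1, "slide": [29, 9, -22], "delta_rot": [0, 0, -1.03]},
  {"claw": 1, "slide": [34, 10.5, -22], "delta_rot": [0, 0, -1.2]},
  {"claw": 1, "slide": [38.2, 11.8, -22], "delta_rot": [0, 0, -1.414]},
])

```text
t: 9.72
ee_pos: [0.4927, 0.1074, 0.2243]
eef_rot: [3.141, -0.001, -2.847]
force: [0.4, -0.1, -2.9]
width: 0.379
```

Request:
jog_arm([
  {"claw": 1, "slide": [0, 0, 0], "delta_rot": [0, 0, 0]},
  {"claw": 1, "slide": [0, 0, 0], "delta_rot": [0, 0, 0]},
  {"claw": 1, "slide": [0, 0, 0], "delta_rot": [0, 0, 0]},
])

```text
t: 10.1
ee_pos: [0.4939, 0.1037, 0.2242]
eef_rot: [-3.141, -0.001, -2.857]
force: [-0.8, -0.1, -2.3]
width: 0.377
```

Run:
```python
from h import *
st();c=wcap();save(c,"f_w",None,1.5)
s=capture("side");save(s,"f_s",(130,90,270,220),4)
```

```text
t 10.1 p [0.4939 0.1037 0.2242] r [-3.141e+00 -1.000e-03 -2.857e+00] F [-0.8 -0.1 -2.3] w 0.377 q [-0.36  0.33  0.08  2.11 -0.04  0.71  1.6 ]
```

View pics/f_w.png

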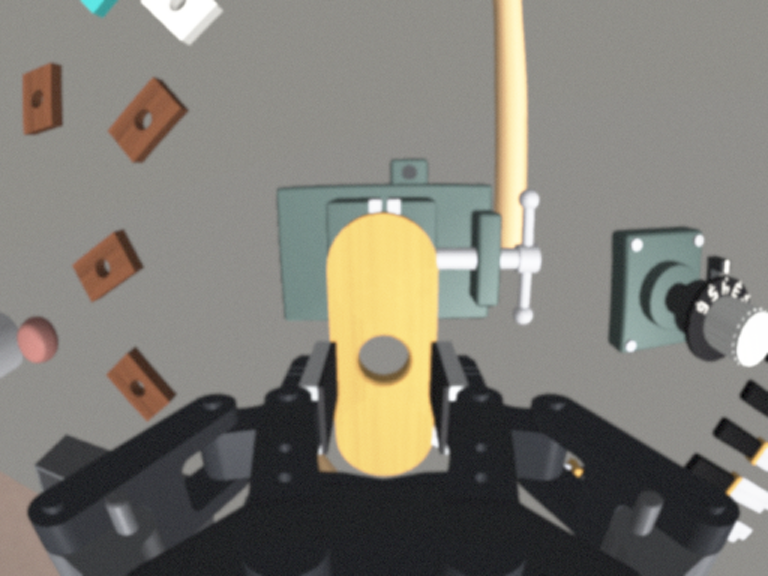

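View pics/f_s.png

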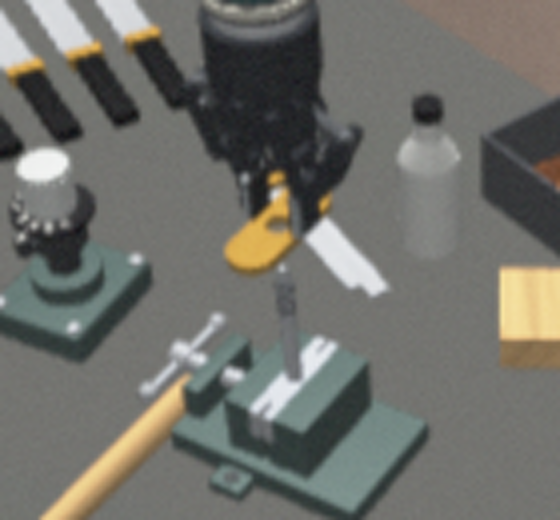

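Run:
```python
from h import *
for i in range(3): st();s=capture("side")
save(s,"f_s2",(180,110,230,160),12)
print(onz(s,130+279/4,90+225/4,.2265),onz(s,130+283/4,90+268/4,.185))
c=wcap(); print(wonz(c,384/1.5,358/1.5,.2265))
```

```text
t 10.2 p [0.4941 0.104  0.2242] r [-3.141 -0.    -2.857] F [-0.1 -0.8 -1.2] w 0.372 q [-0.36  0.33  0.08  2.11 -0.04  0.71  1.6 ]
t 10.25 p [0.4941 0.1043 0.2243] r [-3.141 -0.    -2.856] F [-0.3 -0.2 -2.7] w 0.371 q [-0.36  0.33  0.08  2.11 -0.04  0.71  1.6 ]
t 10.3 p [0.4941 0.1046 0.2243] r [-3.141 -0.    -2.856] F [-0.8  0.9 -1.8] w 0.379 q [-0.36  0.33  0.08  2.11 -0.04  0.71  1.6 ]
[0.48867154 0.10136702 0.2265    ] [0.48942479 0.10341012 0.185     ]
[0.49094902 0.1036247  0.2265    ]
```

View pics/f_s2.png

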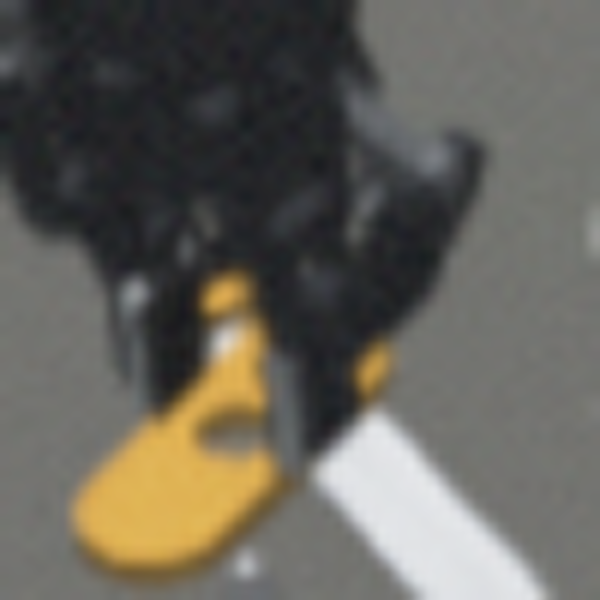

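Request:
jog_arm([
  {"claw": 1, "slide": [-0.1, 0.07, 1.5], "delta_rot": [0, 0, 0]},
  {"claw": 1, "slide": [-0.1, 0.07, 3], "delta_rot": [0, 0, 0]},
  {"claw": 1, "slide": [-0.1, 0.07, 4], "delta_rot": [0, 0, 0]},
  {"claw": 1, "slide": [-0.1, 0.07, 5], "delta_rot": [0, 0, 0]},
  {"claw": 1, "slide": [-0.1, 0.07, 5], "delta_rot": [0, 0, 0]},
])

```text
t: 11.02
ee_pos: [0.494, 0.1063, 0.1733]
eef_rot: [-3.142, -0.002, -2.854]
force: [0.2, -0.7, -0.9]
width: 0.374
```

Run:
```python
from h import *
st();c=wcap();save(c,"g_w",None,1.5)
```

```text
t 11.025 p [0.494  0.1063 0.1733] r [-3.142e+00 -2.000e-03 -2.854e+00] F [ 0.2 -0.7 -0.9] w 0.374 q [-0.36  0.41  0.07  2.15 -0.05  0.59  1.61]
```

View pics/g_w.png

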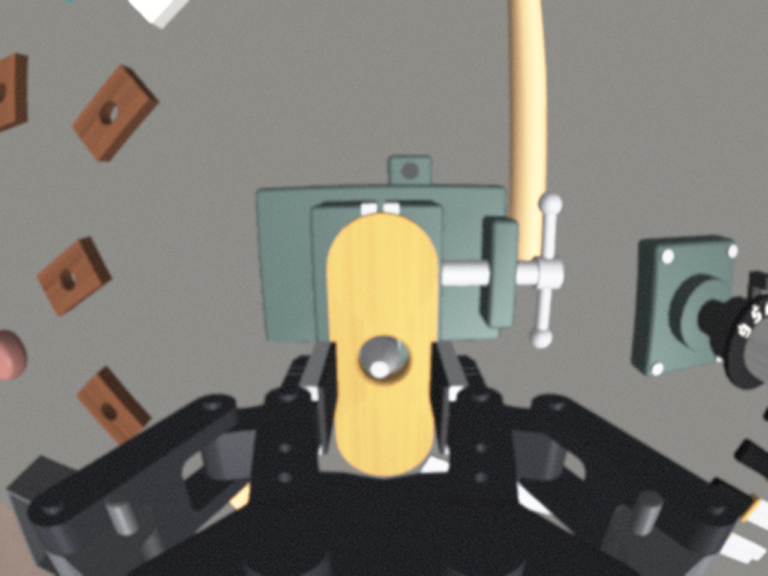

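The tang stands centred in the guard's hole, so I'll lower further and release.

Request:
jog_arm([
  {"claw": 1, "slide": [0, 0, 2], "delta_rot": [0, 0, 0]},
  {"claw": 1, "slide": [0, 0, 4], "delta_rot": [0, 0, 0]},
  {"claw": 1, "slide": [0, 0, 4.5], "delta_rot": [0, 0, 0]},
  {"claw": 1, "slide": [0, 0, 4.5], "delta_rot": [0, 0, 0]},
  {"claw": 0, "slide": [0, 0, 4.5], "delta_rot": [0, 0, 0]},
  {"claw": 0, "slide": [0, 0, 4.5], "delta_rot": [0, 0, 0]},
  {"claw": 0, "slide": [0, 0, 4.5], "delta_rot": [0, 0, 0]},
  {"claw": 0, "slide": [0, 0, 4.5], "delta_rot": [0, 0, 0]},
])

```text
t: 12.08
ee_pos: [0.4949, 0.1066, 0.1296]
eef_rot: [3.142, 0.001, -2.854]
force: [-0.6, 0.2, -0.1]
width: 1.0
```

Request:
jog_arm([
  {"claw": 0, "slide": [0, 0, -5], "delta_rot": [0, 0, 0]},
  {"claw": 0, "slide": [0, 0, -10], "delta_rot": [0, 0, 0]},
  {"claw": 0, "slide": [0, 0, -12.5], "delta_rot": [0, 0, 0]},
  {"claw": 0, "slide": [0, 0, -12.5], "delta_rot": [0, 0, 0]},
])

```text
t: 12.58
ee_pos: [0.4961, 0.1069, 0.2565]
eef_rot: [3.141, 0.005, -2.854]
force: [0.3, -0.4, -0.4]
width: 1.003
```

Run:
```python
from h import *
st();c=wcap();save(c,"h_w",None,1.5)
print(rects(c,"brass",.083,200,wonz))
t=capture("top");print("brown",rects(t,"brown",.018))
s=capture("side");save(s,"h_s",(130,90,270,220),4)
print(wonz(c,384/1.5,308/1.5,.185))
```

```text
t 12.575 p [0.4961 0.1069 0.2565] r [ 3.141  0.005 -2.854] F [ 0.3 -0.4 -0.4] w 1.003 q [-0.37  0.28  0.09  2.07 -0.04  0.78  1.6 ]
[(0.8215, -0.0383, 68.9, 61.9, -0.474), (0.4923, 0.1046, 97.5, 33.1, 0.298)]
brown [(0.1803, -0.9294, 210.4, 121.2, 0.719), (0.4278, -0.2649, 62.1, 41.1, 0.36), (0.4316, -0.128, 60.8, 39.0, -0.57), (0.5711, -0.1439, 61.4, 39.2, -0.768), (0.6818, -0.0943, 62.3, 40.6, 0.942), (0.7129, -0.5984, 87.3, 16.1, 0.408), (0.8701, 0.168, 104.3, 65.1, -0.094)]
[0.49805833 0.1074128  0.185     ]
```

View pics/h_w.png

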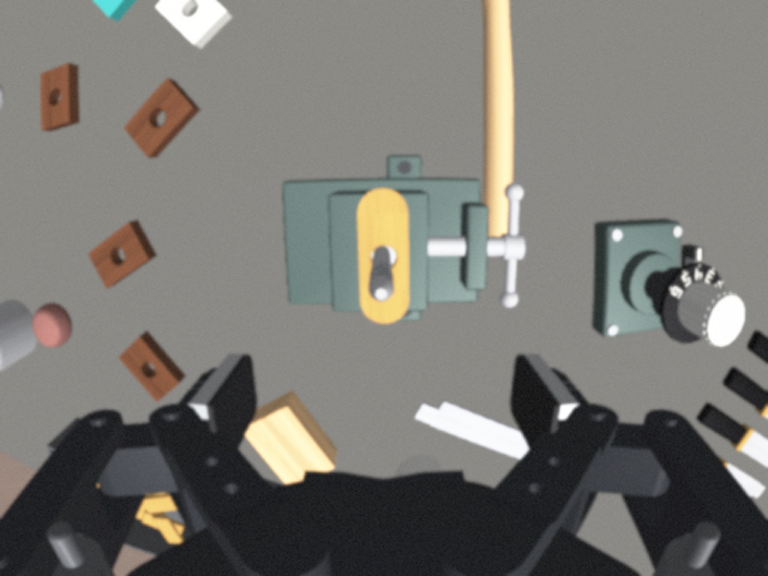

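View pics/h_s.png

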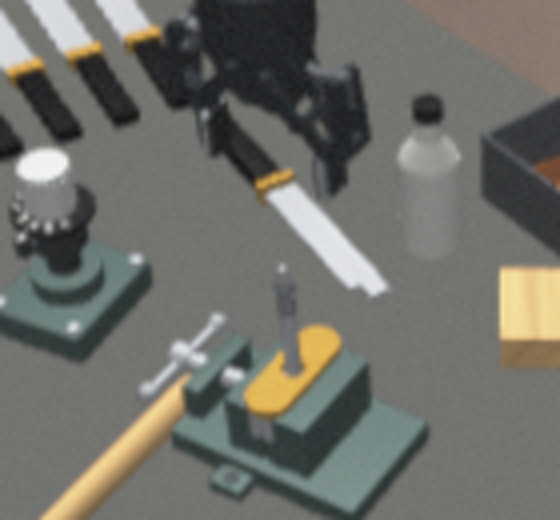

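Run:
```python
from h import *
print(go(.5735,-.1445,.15,2.373))
```

```text
[[-0.55, -26.31, 10.33], [-0.001, -0.002, 1.056]]
```

Request:
jog_arm([
  {"claw": 0, "slide": [-0.5, -5, 0], "delta_rot": [0, 0, 0.18]},
  {"claw": 0, "slide": [-0.5, -10.5, 1], "delta_rot": [0, 0, 0.36]},
  {"claw": 0, "slide": [-0.5, -16, 3], "delta_rot": [0, 0, 0.54]},
  {"claw": 0, "slide": [-0.5, -21, 6], "delta_rot": [0, 0, 0.72]},
  {"claw": 0, "slide": [-0.5, -26.3, 9], "delta_rot": [0, 0, 0.9]},
  {"claw": 0, "slide": [-0.5, -26.3, 10.3], "delta_rot": [0, 0, 1.056]},
  {"claw": 0, "slide": [-0.5, -26.3, 10.3], "delta_rot": [0, 0, 1.056]},
  {"claw": 0, "slide": [-0.5, -26.3, 10.3], "delta_rot": [0, 0, 1.056]},
])

```text
t: 13.72
ee_pos: [0.5739, -0.1432, 0.1508]
eef_rot: [-3.141, -0.001, 2.377]
force: [-0.1, 0.0, 0.1]
width: 1.0
```

```bash
cat >> h.py <<'E'
def holes(c,kind,z,f,near):
    """hole centre + rect of the part nearest `near`; wrist or fixed cam"""
    im=c["img"];hsv=cv2.cvtColor(im,cv2.COLOR_RGB2HSV)
    m=cv2.inRange(hsv,(2,90,30),(16,255,200)) if kind=="brown" else cv2.inRange(hsv,(18,120,120),(30,255,255))
    cs,hh=cv2.findContours(m,cv2.RETR_CCOMP,cv2.CHAIN_APPROX_NONE)
    for k,h in zip(cs,hh[0]):
        if h[3]>=0 and cv2.contourArea(k)>15:
            (u,v),r=cv2.minEnclosingCircle(k);p=f(c,u,v,z)
            if np.hypot(*(p[:2]-near))<.06: print("hole px",round(u),round(v),round(r,1),"->",p.round(4))
E
python3 - <<'E'
from h import *
st();c=wcap();save(c,"i_w",None,1.5)
print(rects(c,"brown",.018,400,wonz));holes(c,"brown",.018,wonz,np.array([.5735,-.1445]))
E
```

```text
t 13.725 p [ 0.5739 -0.1432  0.1508] r [-3.141e+00 -1.000e-03  2.377e+00] F [-0.1  0.   0.1] w 1.0 q [-0.08  0.55  0.35  1.99 -0.3   0.65  1.27]
[(0.6822, -0.0945, 64.8, 46.0, 0.946), (0.573, -0.1445, 63.5, 40.1, -0.813), (0.4332, -0.2622, 67.8, 45.4, 0.358), (0.4356, -0.1279, 63.4, 43.0, -0.573)]
hole px 254 183 10.1 -> [ 0.572 -0.143  0.018]
```

View pics/i_w.png

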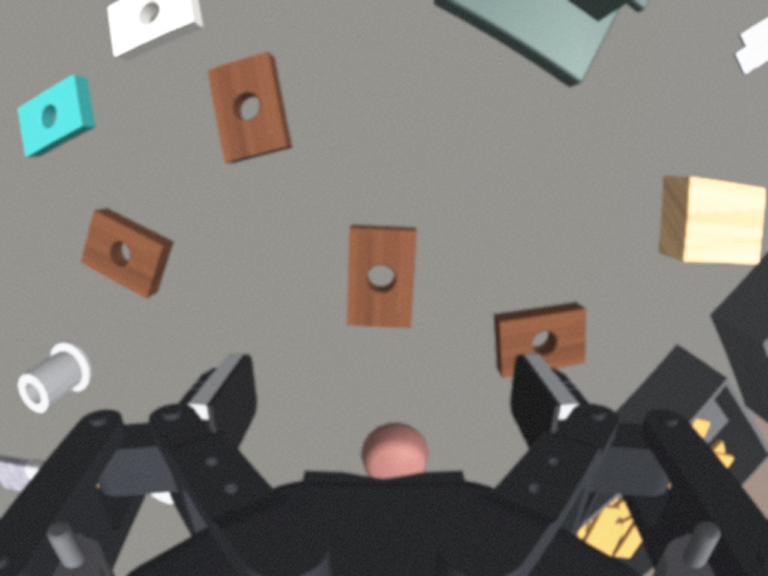

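Run:
```python
from h import *
print(go(.573,-.1443,.005,2.345))
```

```text
[[0.01, -0.17, 14.64], [0.0, -0.0, 0.032]]
```

Request:
jog_arm([
  {"claw": 0, "slide": [0, -0.15, 5], "delta_rot": [0, 0, 0.03]},
  {"claw": 0, "slide": [0, -0.15, 10], "delta_rot": [0, 0, 0.03]},
  {"claw": 0, "slide": [0, -0.15, 13.5], "delta_rot": [0, 0, 0.03]},
  {"claw": 0, "slide": [0, -0.15, 14.6], "delta_rot": [0, 0, 0.03]},
  {"claw": 0.5, "slide": [0, -0.15, 14.6], "delta_rot": [0, 0, 0.03]},
  {"claw": 1, "slide": [0, -0.15, 14.6], "delta_rot": [0, 0, 0.03]},
  {"claw": 1, "slide": [0, -0.15, 14.6], "delta_rot": [0, 0, 0.03]},
  {"claw": 1, "slide": [0, -0.15, 14.6], "delta_rot": [0, 0, 0.03]},
  {"claw": 1, "slide": [0, -0.15, 14.6], "delta_rot": [0, 0, 0.03]},
], force=50)

```text
t: 14.9
ee_pos: [0.5745, -0.1457, 0.0073]
eef_rot: [3.14, 0.003, 2.343]
force: [-1.0, 0.5, 6.3]
width: 0.47
```

```bash
cat >> h.py <<'E'
def held(u,v,zt,tang=(.491,.105),yaw=-2.843,zhov=.225):
    """hole seen at wrist px (u,v), top of part at height zt; print offset in tool and go"""
    s=get_state();c=wcap();p=wonz(c,u,v,zt);R=Ro.from_euler('xyz',s["eef_rot"]).as_matrix()
    d=R.T@(p-s["ee_pos"]);print("hole",p.round(4),"tool off mm",(d*1000).round(1))
    x=np.array([np.cos(yaw),np.sin(yaw)]);y=np.array([np.sin(yaw),-np.cos(yaw)])
    t=np.array(tang)-x*d[0]-y*d[1]*0.5; print("TCP",t.round(4),go(t[0],t[1],zhov,yaw))
E
python3 - <<'E'
from h import *
st();c=wcap();save(c,"i_w2",None,1.5)
E
```

```text
t 14.9 p [ 0.5745 -0.1457  0.0073] r [3.140e+00 3.000e-03 2.343e+00] F [-1.   0.5  6.3] w 0.47 q [ 0.02  0.77  0.22  2.04 -0.42  0.38  1.34]
```

View pics/i_w2.png

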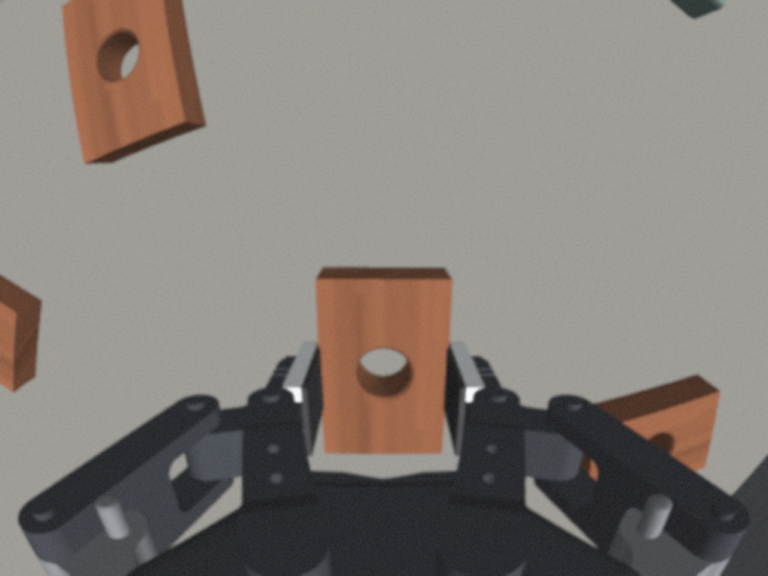

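Run:
```python
from h import *
held(384/1.5,373/1.5,.018)
```

```text
hole [ 0.5739 -0.1443  0.018 ] tool off mm [  1.4   0.5 -10.7]
TCP [0.4924 0.1052] [[23.64, 11.67, -21.81], [0.0, 0.004, -1.097]]
```

Request:
jog_arm([
  {"claw": 1, "slide": [0, 0, -3], "delta_rot": [0, 0, 0]},
  {"claw": 1, "slide": [0, 0, -9], "delta_rot": [0, 0, 0]},
  {"claw": 1, "slide": [3, 1.5, -14.5], "delta_rot": [0, 0.004, -0.18]},
  {"claw": 1, "slide": [7, 3.5, -18], "delta_rot": [0, 0.004, -0.36]},
  {"claw": 1, "slide": [12, 6, -21.8], "delta_rot": [0, 0.004, -0.54]},
  {"claw": 1, "slide": [17, 8.5, -21.8], "delta_rot": [0, 0.004, -0.72]},
  {"claw": 1, "slide": [21, 10.5, -21.8], "delta_rot": [0, 0.004, -0.9]},
  {"claw": 1, "slide": [23.6, 11.7, -21.8], "delta_rot": [0, 0.004, -1.097]},
  {"claw": 1, "slide": [23.6, 11.7, -21.8], "delta_rot": [0, 0.004, -1.097]},
  {"claw": 1, "slide": [23.6, 11.7, -21.8], "delta_rot": [0, 0.004, -1.097]},
])

```text
t: 16.25
ee_pos: [0.4925, 0.1041, 0.2237]
eef_rot: [3.14, -0.002, -2.846]
force: [0.3, 1.4, -0.7]
width: 0.478
```

Request:
jog_arm([
  {"claw": 1, "slide": [0, 0, 0], "delta_rot": [0, 0, 0]},
  {"claw": 1, "slide": [0, 0, 0], "delta_rot": [0, 0, 0]},
])

```text
t: 16.5
ee_pos: [0.4925, 0.1041, 0.2233]
eef_rot: [3.14, -0.003, -2.846]
force: [0.0, -0.5, -0.6]
width: 0.469
```

Run:
```python
from h import *
st();print(go(.4924,.1052,.17,-2.843))
```

```text
t 16.5 p [0.4925 0.1041 0.2233] r [ 3.140e+00 -3.000e-03 -2.846e+00] F [ 0.  -0.5 -0.6] w 0.469 q [-0.38  0.33  0.1   2.11 -0.05  0.71  1.63]
[[-0.04, 0.1, 5.33], [0.001, -0.003, -0.003]]
```

Request:
jog_arm([
  {"claw": 1, "slide": [0, 0.1, 1.5], "delta_rot": [0, 0, 0]},
  {"claw": 1, "slide": [0, 0.1, 3], "delta_rot": [0, 0, 0]},
  {"claw": 1, "slide": [0, 0.1, 4], "delta_rot": [0, 0, 0]},
  {"claw": 1, "slide": [0, 0.1, 5.3], "delta_rot": [0, 0, 0]},
  {"claw": 1, "slide": [0, 0.1, 5.3], "delta_rot": [0, 0, 0]},
])

```text
t: 17.12
ee_pos: [0.4908, 0.1061, 0.169]
eef_rot: [3.14, -0.006, -2.843]
force: [-0.2, -0.8, -0.8]
width: 0.476
```

Run:
```python
from h import *
st();c=wcap();save(c,"j_w",None,1.5)
```

```text
t 17.125 p [0.4908 0.1061 0.169 ] r [ 3.14  -0.006 -2.843] F [-0.2 -0.8 -0.8] w 0.476 q [-0.37  0.41  0.09  2.16 -0.07  0.58  1.64]
```

View pics/j_w.png

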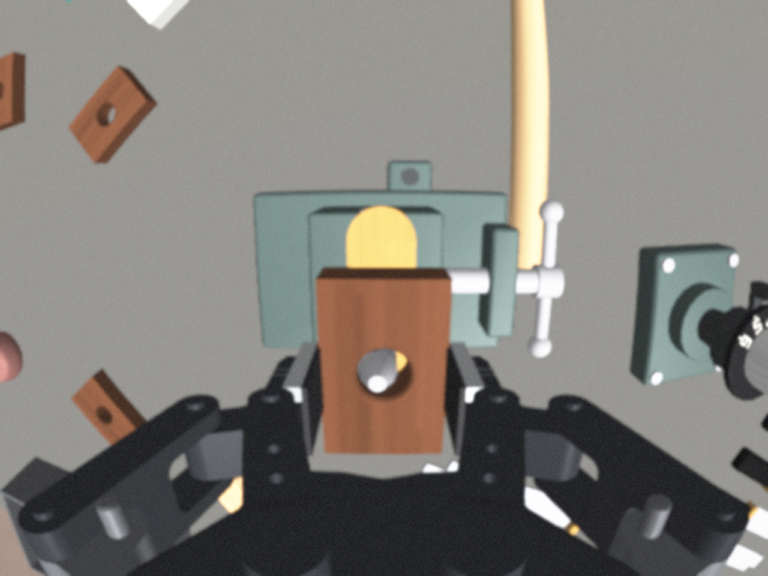

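Request:
jog_arm([
  {"claw": 1, "slide": [0, -0.1, 2], "delta_rot": [0, 0, 0]},
  {"claw": 1, "slide": [0, -0.1, 3.7], "delta_rot": [0, 0, 0]},
  {"claw": 1, "slide": [0, -0.1, 3.9], "delta_rot": [0, 0, 0]},
  {"claw": 1, "slide": [0, -0.1, 3.9], "delta_rot": [0, 0, 0]},
  {"claw": 0, "slide": [0, -0.1, 3.9], "delta_rot": [0, 0, 0]},
  {"claw": 0, "slide": [0, -0.1, 3.9], "delta_rot": [0, 0, 0]},
  {"claw": 0, "slide": [0, -0.1, 3.9], "delta_rot": [0, 0, 0]},
  {"claw": 0, "slide": [0, -0.1, 3.9], "delta_rot": [0, 0, 0]},
])

```text
t: 18.18
ee_pos: [0.4919, 0.1054, 0.1314]
eef_rot: [3.14, -0.003, -2.843]
force: [-0.3, 0.1, -0.5]
width: 0.997
```

Request:
jog_arm([
  {"claw": 0, "slide": [0, 0, -5], "delta_rot": [0, 0, 0]},
  {"claw": 0, "slide": [0, 0, -10], "delta_rot": [0, 0, 0]},
  {"claw": 0, "slide": [0, 0, -12], "delta_rot": [0, 0, 0]},
  {"claw": 0, "slide": [0, 0, -12], "delta_rot": [0, 0, 0]},
])

```text
t: 18.68
ee_pos: [0.4933, 0.1056, 0.2529]
eef_rot: [3.14, 0.001, -2.843]
force: [0.6, -0.2, -0.7]
width: 0.997
```

Run:
```python
from h import *
st();c=wcap();save(c,"k_w",None,1.5)
print(rects(c,"brown",.101,200,wonz))
t=capture("top");print("brown",rects(t,"brown",.018))
s=capture("side");save(s,"k_s",(130,90,270,220),4)
```

```text
t 18.675 p [0.4933 0.1056 0.2529] r [ 3.140e+00  1.000e-03 -2.843e+00] F [ 0.6 -0.2 -0.7] w 0.997 q [-0.39  0.29  0.11  2.08 -0.05  0.77  1.62]
[(0.6259, -0.0521, 47.1, 38.5, 0.935), (0.4912, 0.1047, 63.4, 39.3, 0.284), (0.434, -0.0785, 50.2, 35.7, -0.582), (0.4306, -0.183, 49.8, 39.3, 0.349)]
brown [(0.1803, -0.9294, 210.4, 121.2, 0.719), (0.4277, -0.265, 62.3, 41.1, 0.36), (0.4316, -0.128, 60.8, 39.0, -0.57), (0.4878, 0.1171, 55.6, 43.9, 0.312), (0.6816, -0.0941, 61.5, 40.7, 0.954), (0.7129, -0.5984, 87.3, 16.1, 0.408), (0.8703, 0.1684, 104.4, 65.0, -0.082)]
```

View pics/k_w.png

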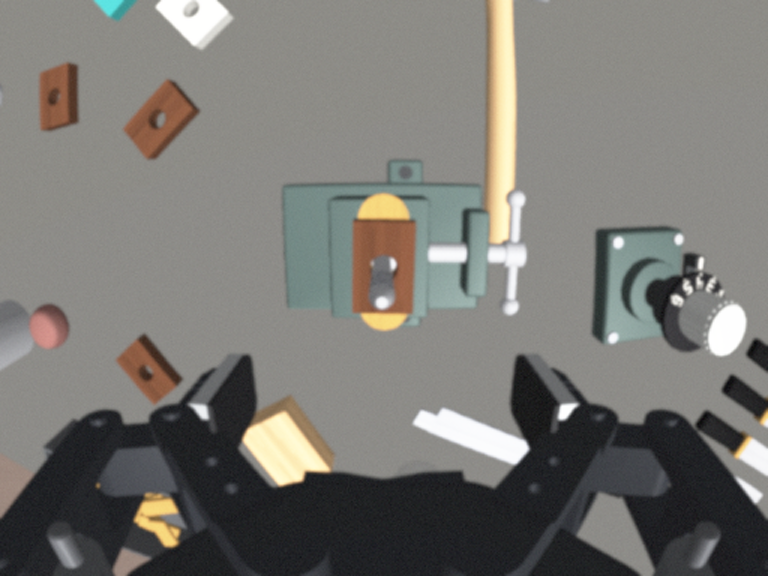

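View pics/k_s.png

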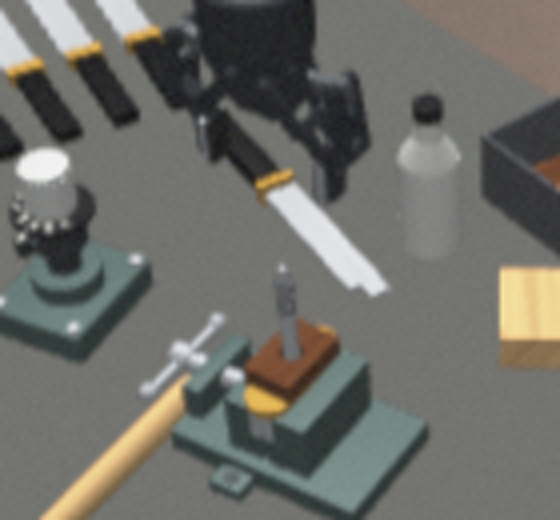

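Run:
```python
from h import *
print(go(.435,-.128,.15,2.57))
```

```text
[[12.18, -20.64, 10.04], [-0.001, -0.006, 0.87]]
```

Request:
jog_arm([
  {"claw": 0, "slide": [2.5, -4.5, 0], "delta_rot": [0, 0, 0.17]},
  {"claw": 0, "slide": [5, -9, 0], "delta_rot": [0, 0, 0.35]},
  {"claw": 0, "slide": [8, -13.5, 3], "delta_rot": [0, 0, 0.52]},
  {"claw": 0, "slide": [11, -18, 6], "delta_rot": [0, 0, 0.7]},
  {"claw": 0, "slide": [12.2, -20.6, 9], "delta_rot": [0, 0, 0.87]},
  {"claw": 0, "slide": [12.2, -20.6, 10], "delta_rot": [0, 0, 0.87]},
  {"claw": 0, "slide": [12.2, -20.6, 10], "delta_rot": [0, 0, 0.87]},
  {"claw": 0, "slide": [12.2, -20.6, 10], "delta_rot": [0, 0, 0.87]},
])

```text
t: 19.82
ee_pos: [0.4366, -0.1262, 0.1515]
eef_rot: [-3.141, -0.003, 2.574]
force: [0.9, 0.3, 0.0]
width: 0.999
```

Run:
```python
from h import *
st();c=wcap();save(c,"l_w",None,1.5)
print(rects(c,"brown",.018,400,wonz))
```

```text
t 19.825 p [ 0.4366 -0.1262  0.1515] r [-3.141e+00 -3.000e-03  2.574e+00] F [0.9 0.3 0. ] w 0.999 q [-0.06  0.41  0.32  2.28 -0.27  0.49  1.47]
[(0.4174, -0.2659, 48.7, 37.0, -1.22), (0.4331, -0.1282, 62.7, 40.1, -0.567), (0.5197, 0.1554, 99.6, 69.7, -0.481)]
```

View pics/l_w.png

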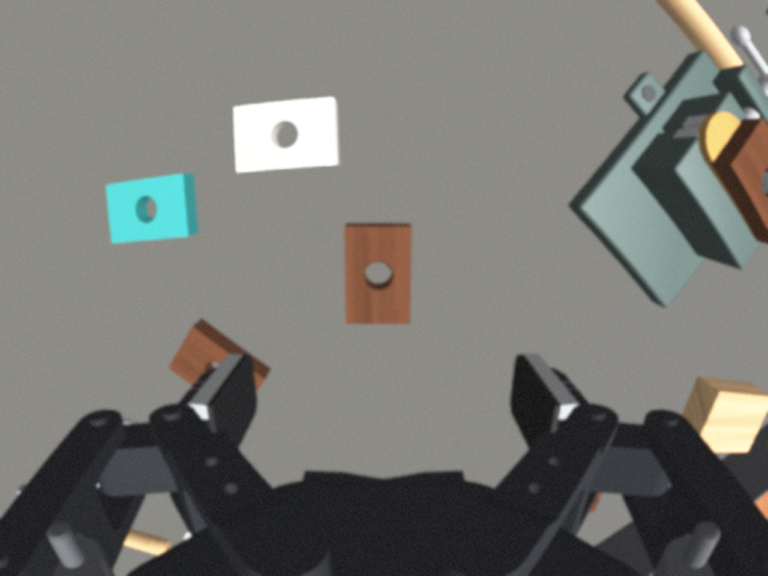

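Run:
```python
from h import *
print(go(.4335,-.1278,.005,2.575))
```

```text
[[0.16, -0.3, 14.68], [-0.0, -0.003, -0.002]]
```

Request:
jog_arm([
  {"claw": 0, "slide": [0.1, -0.3, 5], "delta_rot": [0, 0, 0]},
  {"claw": 0, "slide": [0.1, -0.3, 10], "delta_rot": [0, 0, 0]},
  {"claw": 0, "slide": [0.1, -0.3, 13.5], "delta_rot": [0, 0, 0]},
  {"claw": 0, "slide": [0.1, -0.3, 14.6], "delta_rot": [0, 0, 0]},
  {"claw": 0.5, "slide": [0.1, -0.3, 14.6], "delta_rot": [0, 0, 0]},
  {"claw": 1, "slide": [0.1, -0.3, 14.6], "delta_rot": [0, 0, 0]},
  {"claw": 1, "slide": [0.1, -0.3, 14.6], "delta_rot": [0, 0, 0]},
  {"claw": 1, "slide": [0.1, -0.3, 14.6], "delta_rot": [0, 0, 0]},
  {"claw": 1, "slide": [0.1, -0.3, 14.6], "delta_rot": [0, 0, 0]},
])

```text
t: 21.0
ee_pos: [0.4339, -0.1294, 0.0069]
eef_rot: [-3.141, -0.001, 2.571]
force: [-0.2, 1.1, 6.8]
width: 0.481
```

Run:
```python
from h import *
st();c=wcap();save(c,"l_w2",(150,150,360,320),3)
```

```text
t 21.0 p [ 0.4339 -0.1294  0.0069] r [-3.141e+00 -1.000e-03  2.571e+00] F [-0.2  1.1  6.8] w 0.481 q [ 0.13  0.69  0.08  2.34 -0.42  0.13  1.61]
```

View pics/l_w2.png

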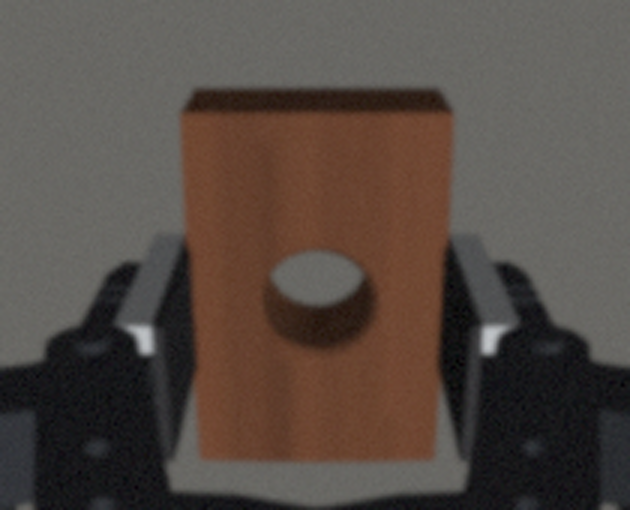

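Run:
```python
from h import *
held(256.7,249.3,.018,tang=(.491,.1045))
```

```text
hole [ 0.4333 -0.1282  0.018 ] tool off mm [  1.2   0.6 -11.1]
TCP [0.4922 0.1046] [[7.75, 22.83, -21.81], [0.0, -0.001, -0.869]]
```

Request:
jog_arm([
  {"claw": 1, "slide": [0, 0, -3], "delta_rot": [0, 0, 0]},
  {"claw": 1, "slide": [0, 0, -9], "delta_rot": [0, 0, 0]},
  {"claw": 1, "slide": [1, 2.5, -14.5], "delta_rot": [0, 0, -0.15]},
  {"claw": 1, "slide": [2, 6, -19], "delta_rot": [0, 0, -0.3]},
  {"claw": 1, "slide": [3.5, 10.5, -21.8], "delta_rot": [0, 0, -0.48]},
  {"claw": 1, "slide": [5, 15, -21.8], "delta_rot": [0, 0, -0.65]},
  {"claw": 1, "slide": [6.5, 19.5, -21.8], "delta_rot": [0, 0, -0.8]},
  {"claw": 1, "slide": [7.7, 22.8, -21.8], "delta_rot": [0, 0, -0.869]},
  {"claw": 1, "slide": [7.7, 22.8, -21.8], "delta_rot": [0, 0, -0.869]},
  {"claw": 1, "slide": [7.7, 22.8, -21.8], "delta_rot": [0, 0, -0.869]},
])

```text
t: 22.35
ee_pos: [0.4916, 0.1031, 0.2238]
eef_rot: [3.14, -0.003, -2.845]
force: [0.3, -0.5, -0.6]
width: 0.475
```

Request:
jog_arm([
  {"claw": 1, "slide": [0, 0, 0], "delta_rot": [0, 0, 0]},
  {"claw": 1, "slide": [0, 0, 0], "delta_rot": [0, 0, 0]},
])

```text
t: 22.6
ee_pos: [0.492, 0.1028, 0.2234]
eef_rot: [3.14, -0.003, -2.846]
force: [-0.3, 0.3, 0.1]
width: 0.471
```

Run:
```python
from h import *
st();print(go(.4922,.1046,.17,-2.843))
```

```text
t 22.6 p [0.492  0.1028 0.2234] r [ 3.140e+00 -3.000e-03 -2.846e+00] F [-0.3  0.3  0.1] w 0.471 q [-0.42  0.33  0.16  2.11 -0.08  0.71  1.66]
[[-0.09, 0.16, 5.34], [0.002, -0.003, -0.003]]
```

Request:
jog_arm([
  {"claw": 1, "slide": [-0.05, 0.1, 1.5], "delta_rot": [0, 0, 0]},
  {"claw": 1, "slide": [-0.05, 0.1, 3], "delta_rot": [0, 0, 0]},
  {"claw": 1, "slide": [-0.05, 0.1, 4], "delta_rot": [0, 0, 0]},
  {"claw": 1, "slide": [-0.05, 0.1, 5.3], "delta_rot": [0, 0, 0]},
  {"claw": 1, "slide": [-0.05, 0.1, 5.3], "delta_rot": [0, 0, 0]},
])

```text
t: 23.22
ee_pos: [0.4913, 0.1049, 0.169]
eef_rot: [3.14, -0.006, -2.844]
force: [0.5, 0.1, 0.6]
width: 0.477
```

Run:
```python
from h import *
st();c=wcap();save(c,"m_w",(150,150,360,320),3)
```

```text
t 23.225 p [0.4913 0.1049 0.169 ] r [ 3.14  -0.006 -2.844] F [0.5 0.1 0.6] w 0.477 q [-0.41  0.41  0.14  2.16 -0.11  0.58  1.68]
```

View pics/m_w.png

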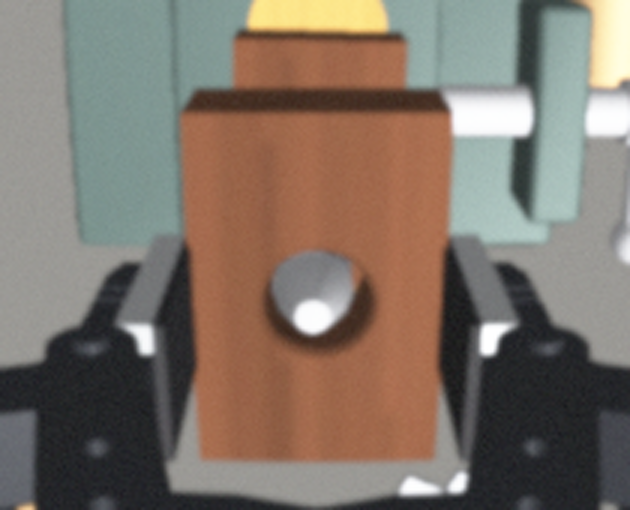

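Request:
jog_arm([
  {"claw": 1, "slide": [0, -0.1, 2], "delta_rot": [0, 0, 0]},
  {"claw": 1, "slide": [0, -0.1, 3.7], "delta_rot": [0, 0, 0]},
  {"claw": 1, "slide": [0, -0.1, 4.1], "delta_rot": [0, 0, 0]},
  {"claw": 1, "slide": [0, -0.1, 4.1], "delta_rot": [0, 0, 0]},
  {"claw": 0, "slide": [0, -0.1, 4.1], "delta_rot": [0, 0, 0]},
  {"claw": 0, "slide": [0, -0.1, 4.1], "delta_rot": [0, 0, 0]},
  {"claw": 0, "slide": [0, -0.1, 4.1], "delta_rot": [0, 0, 0]},
  {"claw": 0, "slide": [0, -0.1, 4.1], "delta_rot": [0, 0, 0]},
])

```text
t: 24.28
ee_pos: [0.4925, 0.1043, 0.1295]
eef_rot: [3.14, -0.003, -2.844]
force: [0.2, 1.0, 0.2]
width: 0.996
```

Request:
jog_arm([
  {"claw": 0, "slide": [0, 0, -5], "delta_rot": [0, 0, 0]},
  {"claw": 0, "slide": [0, 0, -10], "delta_rot": [0, 0, 0]},
  {"claw": 0, "slide": [0, 0, -12], "delta_rot": [0, 0, 0]},
  {"claw": 0, "slide": [0, 0, -12], "delta_rot": [0, 0, 0]},
])

```text
t: 24.78
ee_pos: [0.4939, 0.1044, 0.2509]
eef_rot: [3.139, 0.001, -2.844]
force: [-0.2, 0.6, 0.1]
width: 0.998
```

Run:
```python
from h import *
st();c=wcap();save(c,"n_w",None,1.5)
print(rects(c,"brown",.119,200,wonz))
t=capture("top");print("brown",rects(t,"brown",.018))
s=capture("side");save(s,"n_s",(130,90,270,220),4)
print(go(.4315,-.264,.15,.36),go(.684,-.0945,.15,.942))
```

```text
t 24.775 p [0.4939 0.1044 0.2509] r [ 3.139e+00  1.000e-03 -2.844e+00] F [-0.2  0.6  0.1] w 0.998 q [-0.44  0.29  0.17  2.08 -0.07  0.77  1.65]
[(0.6136, -0.0439, 44.4, 36.2, 0.949), (0.4913, 0.1035, 66.2, 40.0, 0.298), (0.4307, -0.1661, 46.5, 36.8, 0.34)]
brown [(0.1803, -0.9294, 210.4, 121.2, 0.719), (0.4278, -0.2651, 62.3, 40.8, 0.36), (0.487, 0.118, 54.6, 45.3, 0.312), (0.6818, -0.0943, 62.3, 40.6, 0.942), (0.7129, -0.5984, 87.3, 16.1, 0.408), (0.8703, 0.1684, 104.4, 65.0, -0.082)]
[[16.5, -33.42, 9.84], [-0.009, -0.003, 3.079]] [[-12.61, -24.63, 9.69], [-0.006, -0.005, 2.497]]
```

View pics/n_w.png

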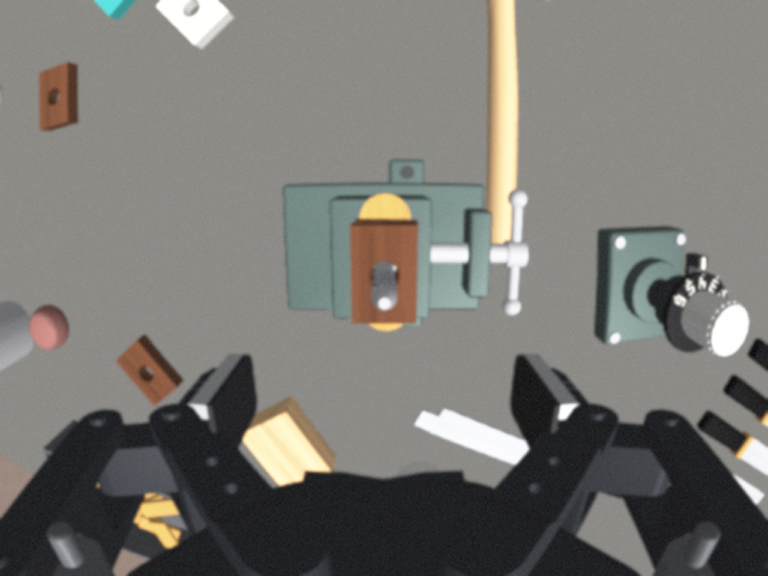

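View pics/n_s.png

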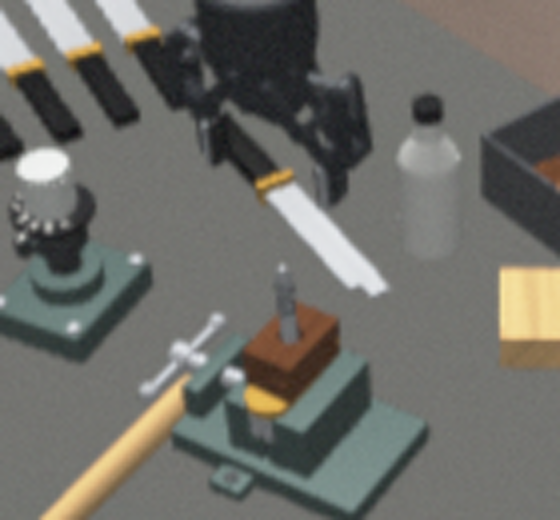

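Request:
jog_arm([
  {"claw": 0, "slide": [2.5, -5, 0], "delta_rot": [0, 0, 0]},
  {"claw": 0, "slide": [5, -10, 0], "delta_rot": [0, 0, -0.06]},
  {"claw": 0, "slide": [7.5, -15.5, 1], "delta_rot": [0, 0, -0.06]},
  {"claw": 0, "slide": [10, -21, 3], "delta_rot": [0, 0, -0.06]},
  {"claw": 0, "slide": [13, -26.5, 6], "delta_rot": [0, 0, -0.06]},
  {"claw": 0, "slide": [15.5, -31, 9], "delta_rot": [0, 0, -0.06]},
  {"claw": 0, "slide": [16.5, -33.4, 9.8], "delta_rot": [0, 0, -0.06]},
  {"claw": 0, "slide": [16.5, -33.4, 9.8], "delta_rot": [0, 0, -0.06]},
  {"claw": 0, "slide": [16.5, -33.4, 9.8], "delta_rot": [0, 0, -0.06]},
])

```text
t: 26.05
ee_pos: [0.4323, -0.2623, 0.1503]
eef_rot: [3.137, -0.004, -2.783]
force: [0.2, 0.2, -0.2]
width: 1.0
```

Run:
```python
from h import *
st();c=wcap();save(c,"o_w",None,1.5)
r=rects(c,"brown",.018,400,wonz);print(r)
r=min(r,key=lambda r:np.hypot(r[0]-.431,r[1]+.265)); print(go(r[0],r[1],.005,r[4]-np.pi))
```

```text
t 26.05 p [ 0.4323 -0.2623  0.1503] r [ 3.137 -0.004 -2.783] F [ 0.2  0.2 -0.2] w 1.0 q [ 0.29  0.45  0.21  2.17 -0.18  0.54  2.57]
[(0.4302, -0.2665, 62.4, 40.4, 0.357)]
[[0.35, -0.39, 14.57], [0.004, -0.004, 0.003]]
```

View pics/o_w.png

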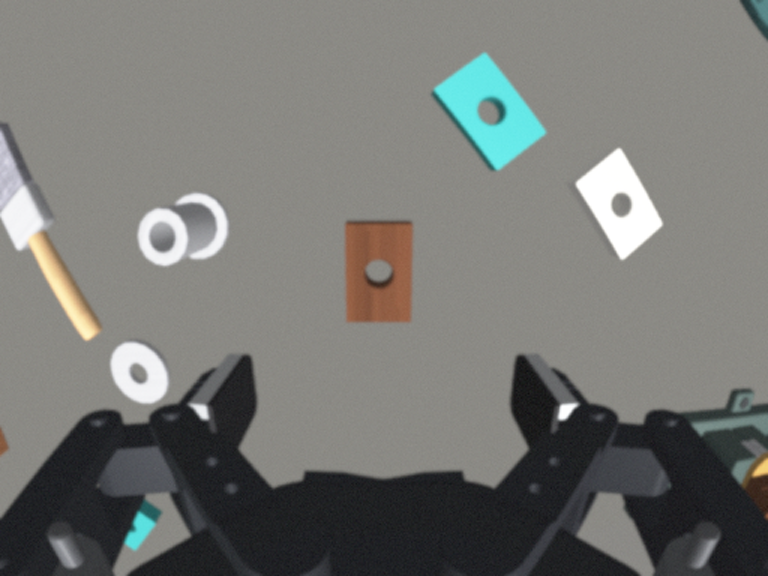

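Request:
jog_arm([
  {"claw": 0, "slide": [0.25, -0.35, 5], "delta_rot": [0, 0, 0]},
  {"claw": 0, "slide": [0.25, -0.35, 10], "delta_rot": [0, 0, 0]},
  {"claw": 0, "slide": [0.25, -0.35, 13.5], "delta_rot": [0, 0, 0]},
  {"claw": 0, "slide": [0.25, -0.35, 14.5], "delta_rot": [0, 0, 0]},
  {"claw": 0.5, "slide": [0.25, -0.35, 14.5], "delta_rot": [0, 0, 0]},
  {"claw": 1, "slide": [0.25, -0.35, 14.5], "delta_rot": [0, 0, 0]},
  {"claw": 1, "slide": [0.25, -0.35, 14.5], "delta_rot": [0, 0, 0]},
  {"claw": 1, "slide": [0.25, -0.35, 14.5], "delta_rot": [0, 0, 0]},
  {"claw": 1, "slide": [0.25, -0.35, 14.5], "delta_rot": [0, 0, 0]},
])

```text
t: 27.22
ee_pos: [0.432, -0.2678, 0.0079]
eef_rot: [3.141, -0.001, -2.784]
force: [-1.0, 0.8, 5.1]
width: 0.473
```

Run:
```python
from h import *
st();c=wcap();save(c,"o_w2",(150,150,360,320),3)
```

```text
t 27.225 p [ 0.432  -0.2678  0.0079] r [ 3.141e+00 -1.000e-03 -2.784e+00] F [-1.   0.8  5.1] w 0.473 q [ 0.4   0.71  0.09  2.22 -0.26  0.23  2.65]
```

View pics/o_w2.png

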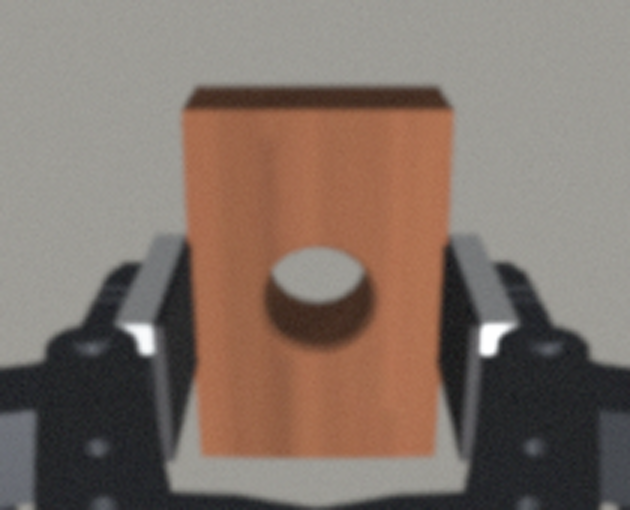

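Run:
```python
from h import *
held(150+320/3,150+297/3,.018,tang=(.491,.1037))
```

```text
hole [ 0.4309 -0.2682  0.018 ] tool off mm [  1.2   0.  -10.1]
TCP [0.4922 0.1041] [[-18.64, 32.73, -21.72], [0.0, -0.001, 0.059]]
```

Request:
jog_arm([
  {"claw": 1, "slide": [0, 0, -3], "delta_rot": [0, 0, 0]},
  {"claw": 1, "slide": [0, 0, -9], "delta_rot": [0, 0, 0]},
  {"claw": 1, "slide": [-1.5, 2.5, -14.5], "delta_rot": [0, 0, 0.02]},
  {"claw": 1, "slide": [-4, 7, -18], "delta_rot": [0, 0, 0.04]},
  {"claw": 1, "slide": [-7, 12, -21.7], "delta_rot": [0, 0, 0.06]},
  {"claw": 1, "slide": [-10, 17, -21.7], "delta_rot": [0, 0, 0.06]},
  {"claw": 1, "slide": [-13, 22, -21.7], "delta_rot": [0, 0, 0.06]},
  {"claw": 1, "slide": [-16, 28, -21.7], "delta_rot": [0, 0, 0.06]},
  {"claw": 1, "slide": [-18.6, 32.7, -21.7], "delta_rot": [0, 0, 0.06]},
  {"claw": 1, "slide": [-18.6, 32.7, -21.7], "delta_rot": [0, 0, 0.06]},
])

```text
t: 28.58
ee_pos: [0.4921, 0.11, 0.2243]
eef_rot: [3.137, 0.0, -2.833]
force: [0.5, -0.5, -0.4]
width: 0.477
```

Request:
jog_arm([
  {"claw": 1, "slide": [0, 0, 0], "delta_rot": [0, 0, 0]},
  {"claw": 1, "slide": [0, 0, 0], "delta_rot": [0, 0, 0]},
  {"claw": 1, "slide": [0, 0, 0], "delta_rot": [0, 0, 0]},
])

```text
t: 28.95
ee_pos: [0.4914, 0.102, 0.2235]
eef_rot: [3.14, -0.003, -2.847]
force: [0.0, -0.5, -0.3]
width: 0.472
```

Run:
```python
from h import *
st();print(go(.4922,.1040,.17,-2.843))
```

```text
t 28.95 p [0.4914 0.102  0.2235] r [ 3.140e+00 -3.000e-03 -2.847e+00] F [ 0.  -0.5 -0.3] w 0.472 q [-0.5   0.33  0.26  2.12 -0.13  0.71  1.71]
[[-0.15, 0.16, 5.35], [0.002, -0.003, -0.004]]
```

Request:
jog_arm([
  {"claw": 1, "slide": [-0.1, 0.08, 1.5], "delta_rot": [0, 0, 0]},
  {"claw": 1, "slide": [-0.1, 0.08, 3], "delta_rot": [0, 0, 0]},
  {"claw": 1, "slide": [-0.1, 0.08, 4], "delta_rot": [0, 0, 0]},
  {"claw": 1, "slide": [-0.1, 0.08, 5.3], "delta_rot": [0, 0, 0]},
  {"claw": 1, "slide": [-0.1, 0.08, 5.3], "delta_rot": [0, 0, 0]},
])

```text
t: 29.58
ee_pos: [0.4912, 0.1046, 0.169]
eef_rot: [3.14, -0.006, -2.844]
force: [-0.8, -0.8, -0.3]
width: 0.474
```

Run:
```python
from h import *
st();c=wcap();save(c,"p_w",(150,150,360,320),3)
```

```text
t 29.575 p [0.4912 0.1046 0.169 ] r [ 3.14  -0.006 -2.844] F [-0.8 -0.8 -0.3] w 0.474 q [-0.47  0.42  0.23  2.16 -0.17  0.58  1.75]
```

View pics/p_w.png

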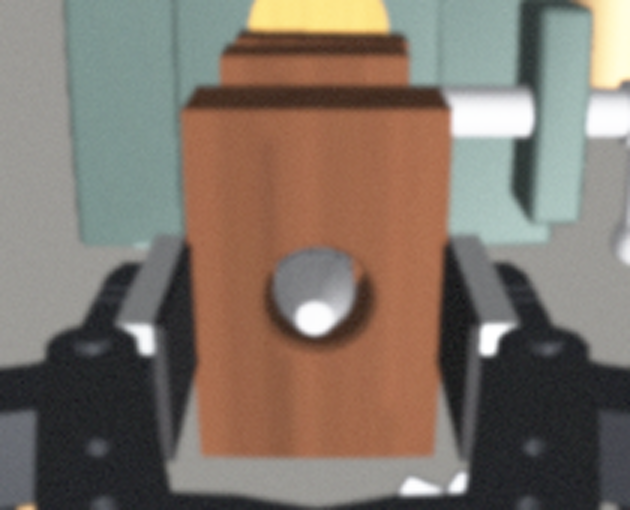

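Request:
jog_arm([
  {"claw": 1, "slide": [0, -0.08, 2], "delta_rot": [0, 0, 0]},
  {"claw": 1, "slide": [0, -0.08, 3.5], "delta_rot": [0, 0, 0]},
  {"claw": 1, "slide": [0, -0.08, 4.0], "delta_rot": [0, 0, 0]},
  {"claw": 1, "slide": [0, -0.08, 4.0], "delta_rot": [0, 0, 0]},
  {"claw": 0, "slide": [0, -0.08, 4.0], "delta_rot": [0, 0, 0]},
  {"claw": 0, "slide": [0, -0.08, 4.0], "delta_rot": [0, 0, 0]},
  {"claw": 0, "slide": [0, -0.08, 4.0], "delta_rot": [0, 0, 0]},
  {"claw": 0, "slide": [0, -0.08, 4.0], "delta_rot": [0, 0, 0]},
])

```text
t: 30.62
ee_pos: [0.4923, 0.1041, 0.1305]
eef_rot: [3.14, -0.003, -2.844]
force: [-0.3, -0.7, 0.3]
width: 0.998
```

Request:
jog_arm([
  {"claw": 0, "slide": [0, 0, -5], "delta_rot": [0, 0, 0]},
  {"claw": 0, "slide": [0, 0, -10], "delta_rot": [0, 0, 0]},
  {"claw": 0, "slide": [0, 0, -12], "delta_rot": [0, 0, 0]},
  {"claw": 0, "slide": [0, 0, -12], "delta_rot": [0, 0, 0]},
])

```text
t: 31.12
ee_pos: [0.4937, 0.1042, 0.2519]
eef_rot: [3.139, 0.001, -2.844]
force: [0.3, 0.0, -0.6]
width: 1.001
```

Run:
```python
from h import *
st();c=wcap();save(c,"q_w",None,1.5)
print(rects(c,"brown",.137,200,wonz))
t=capture("top");print("brown",rects(t,"brown",.018))
s=capture("side");save(s,"q_s",(130,90,270,220),4)
print(go(.684,-.0945,.15,.942-np.pi))
```

```text
t 31.125 p [0.4937 0.1042 0.2519] r [ 3.139e+00  1.000e-03 -2.844e+00] F [ 0.3  0.  -0.6] w 1.001 q [-0.52  0.3   0.28  2.09 -0.12  0.77  1.7 ]
[(0.6021, -0.0354, 41.1, 34.0, 0.952), (0.4893, 0.1026, 66.0, 40.0, 0.297)]
brown [(0.1803, -0.9294, 210.4, 121.2, 0.719), (0.4858, 0.1198, 54.7, 47.8, 0.342), (0.6816, -0.0941, 61.5, 40.7, 0.954), (0.7129, -0.5984, 87.3, 16.1, 0.408), (0.87, 0.173, 107.9, 63.5, 0.019)]
[[-12.63, -24.62, 9.79], [0.004, -0.005, -0.644]]
```

View pics/q_s.png

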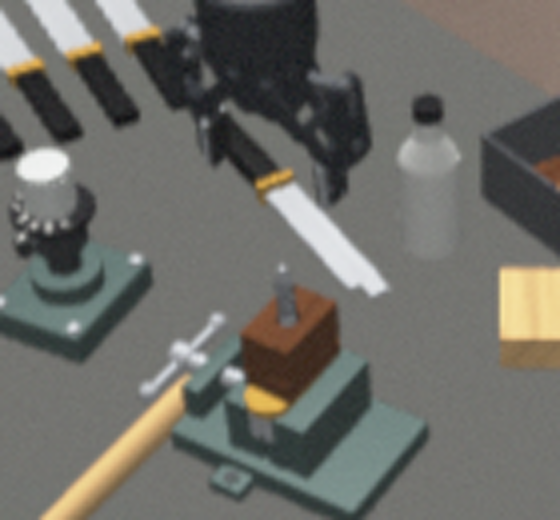

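Request:
jog_arm([
  {"claw": 0, "slide": [-2, -4, 0], "delta_rot": [0, 0, 0.18]},
  {"claw": 0, "slide": [-4, -8, 0], "delta_rot": [0, 0, 0.36]},
  {"claw": 0, "slide": [-6, -12, 0], "delta_rot": [0, 0, 0.54]},
  {"claw": 0, "slide": [-8, -16, 0], "delta_rot": [0, 0, 0.72]},
  {"claw": 0, "slide": [-10, -20, 1], "delta_rot": [0, 0, 0.9]},
  {"claw": 0, "slide": [-12.6, -24.6, 2], "delta_rot": [0, 0, 1.08]},
  {"claw": 0, "slide": [-12.6, -24.6, 4], "delta_rot": [0, 0, 1.26]},
  {"claw": 0, "slide": [-12.6, -24.6, 6], "delta_rot": [0, 0, 1.44]},
  {"claw": 0, "slide": [-12.6, -24.6, 8], "delta_rot": [0, 0, 1.62]},
  {"claw": 0, "slide": [-12.6, -24.6, 9.8], "delta_rot": [0, 0, 1.8]},
])

```text
t: 32.52
ee_pos: [0.6835, -0.094, 0.1483]
eef_rot: [-3.134, -0.001, 1.633]
force: [-1.0, 0.8, -0.0]
width: 1.003
```

Request:
jog_arm([
  {"claw": 0, "slide": [0, 0, 0], "delta_rot": [0, 0, 0.18]},
  {"claw": 0, "slide": [0, 0, 0], "delta_rot": [0, 0, 0.36]},
  {"claw": 0, "slide": [0, 0, 0], "delta_rot": [0, 0, 0.54]},
  {"claw": 0, "slide": [0, 0, 0], "delta_rot": [0, 0, 0.69]},
  {"claw": 0, "slide": [0, 0, 0], "delta_rot": [0, 0, 0.69]},
  {"claw": 0, "slide": [0, 0, 0], "delta_rot": [0, 0, 0.69]},
])

```text
t: 33.28
ee_pos: [0.6842, -0.0941, 0.1503]
eef_rot: [-3.137, 0.003, 0.951]
force: [-0.3, -0.5, -0.1]
width: 0.997
```

Run:
```python
from h import *
st();c=wcap();save(c,"r_w",None,1.5)
r=rects(c,"brown",.018,400,wonz);print(r)
r=min(r,key=lambda r:np.hypot(r[0]-.684,r[1]+.0945)); print(go(r[0],r[1],.005,r[4]))
```

```text
t 33.275 p [ 0.6842 -0.0941  0.1503] r [-3.137e+00  3.000e-03  9.510e-01] F [-0.3 -0.5 -0.1] w 0.997 q [-0.45  0.81  0.86  1.77 -0.75  0.93  0.12]
[(0.6861, -0.0939, 62.6, 40.3, 0.953)]
[[0.15, 0.19, 14.56], [-0.005, 0.002, -0.002]]
```

View pics/r_w.png

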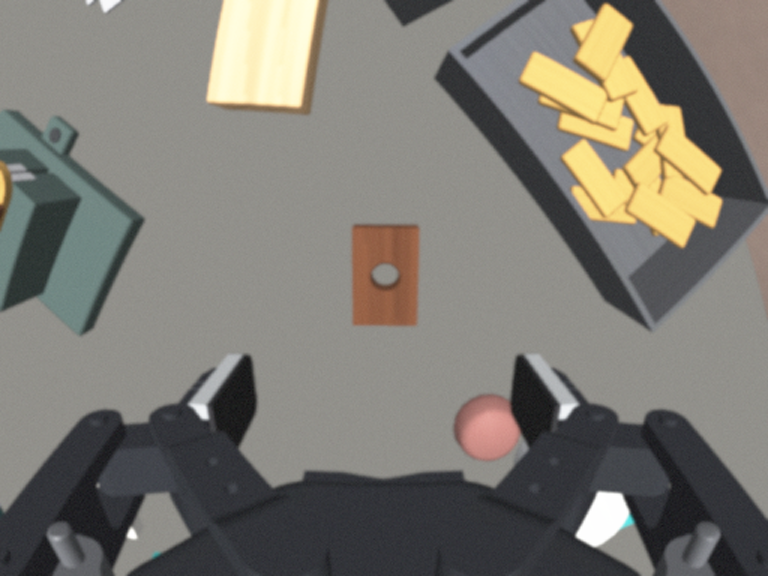

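Request:
jog_arm([
  {"claw": 0, "slide": [0.15, 0.1, 5], "delta_rot": [0, 0, 0]},
  {"claw": 0, "slide": [0.15, 0.1, 10], "delta_rot": [0, 0, 0]},
  {"claw": 0, "slide": [0.15, 0.1, 13.5], "delta_rot": [0, 0, 0]},
  {"claw": 0, "slide": [0.15, 0.1, 14.5], "delta_rot": [0, 0, 0]},
  {"claw": 0.5, "slide": [0.15, 0.1, 14.5], "delta_rot": [0, 0, 0]},
  {"claw": 1, "slide": [0.15, 0.1, 14.5], "delta_rot": [0, 0, 0]},
  {"claw": 1, "slide": [0.15, 0.1, 14.5], "delta_rot": [0, 0, 0]},
  {"claw": 1, "slide": [0.15, 0.1, 14.5], "delta_rot": [0, 0, 0]},
  {"claw": 1, "slide": [0.15, 0.1, 14.5], "delta_rot": [0, 0, 0]},
])

```text
t: 34.45
ee_pos: [0.6876, -0.0941, 0.0086]
eef_rot: [-3.141, -0.0, 0.949]
force: [0.2, -0.4, 6.4]
width: 0.47
```

Run:
```python
from h import *
st();c=wcap();save(c,"r_w2",(150,150,360,320),3)
```

```text
t 34.45 p [ 0.6876 -0.0941  0.0086] r [-3.141 -0.     0.949] F [ 0.2 -0.4  6.4] w 0.47 q [-0.36  0.96  0.7   1.81 -0.92  0.73  0.24]
```

View pics/r_w2.png

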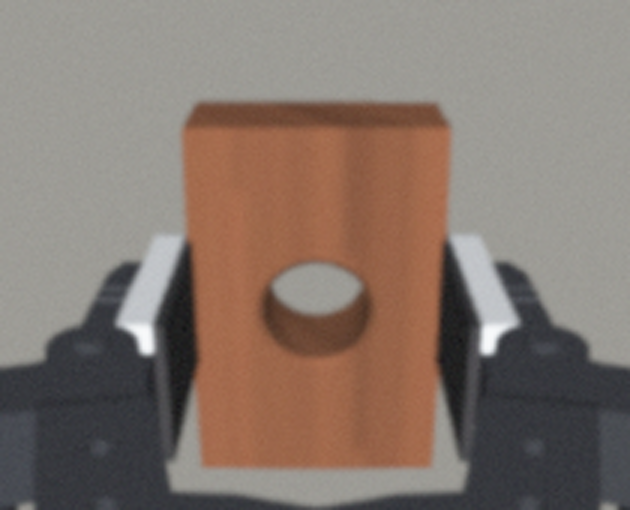

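Run:
```python
from h import *
held(150+317/3,150+308/3,.018,tang=(.491,.1037),yaw=.299)
```

```text
hole [ 0.688  -0.0953  0.018 ] tool off mm [-0.7  1.  -9.4]
TCP [0.4915 0.1044] [[4.72, -27.5, -21.63], [-0.0, -0.0, 0.65]]
```

Request:
jog_arm([
  {"claw": 1, "slide": [0, 0, -3], "delta_rot": [0, 0, 0]},
  {"claw": 1, "slide": [0, 0, -9], "delta_rot": [0, 0, 0]},
  {"claw": 1, "slide": [0.5, -2.5, -14.5], "delta_rot": [0, 0, 0.1]},
  {"claw": 1, "slide": [1.2, -7, -18], "delta_rot": [0, 0, 0.2]},
  {"claw": 1, "slide": [2.2, -12.5, -21.6], "delta_rot": [0, 0, 0.36]},
  {"claw": 1, "slide": [3, -18, -21.6], "delta_rot": [0, 0, 0.52]},
  {"claw": 1, "slide": [4, -23, -21.6], "delta_rot": [0, 0, 0.65]},
  {"claw": 1, "slide": [4.7, -27.5, -21.6], "delta_rot": [0, 0, 0.65]},
  {"claw": 1, "slide": [4.7, -27.5, -21.6], "delta_rot": [0, 0, 0.65]},
  {"claw": 1, "slide": [4.7, -27.5, -21.6], "delta_rot": [0, 0, 0.65]},
])

```text
t: 35.8
ee_pos: [0.4911, 0.1047, 0.2238]
eef_rot: [-3.14, 0.002, 0.3]
force: [0.5, -0.2, -0.3]
width: 0.475
```

Request:
jog_arm([
  {"claw": 1, "slide": [0, 0, 0], "delta_rot": [0, 0, 0]},
  {"claw": 1, "slide": [0, 0, 0], "delta_rot": [0, 0, 0]},
  {"claw": 1, "slide": [0, 0, 0], "delta_rot": [0, 0, 0]},
])

```text
t: 36.17
ee_pos: [0.491, 0.104, 0.2234]
eef_rot: [-3.14, 0.003, 0.298]
force: [0.3, -1.0, 0.4]
width: 0.474
```

Run:
```python
from h import *
st();print(go(.4915,.1044,.17,.299))
```

```text
t 36.175 p [0.491  0.104  0.2234] r [-3.14e+00  3.00e-03  2.98e-01] F [ 0.3 -1.   0.4] w 0.474 q [-1.13  0.65  1.25  2.14 -0.79  0.95 -0.69]
[[0.07, -0.02, 5.34], [-0.002, 0.003, -0.001]]
```

Request:
jog_arm([
  {"claw": 1, "slide": [0.1, 0.03, 1.5], "delta_rot": [0, 0, 0]},
  {"claw": 1, "slide": [0.1, 0.03, 3], "delta_rot": [0, 0, 0]},
  {"claw": 1, "slide": [0.1, 0.03, 4], "delta_rot": [0, 0, 0]},
  {"claw": 1, "slide": [0.1, 0.03, 5.3], "delta_rot": [0, 0, 0]},
  {"claw": 1, "slide": [0.1, 0.03, 5.3], "delta_rot": [0, 0, 0]},
])

```text
t: 36.8
ee_pos: [0.4907, 0.1047, 0.1692]
eef_rot: [-3.139, 0.005, 0.299]
force: [-0.2, 0.1, -1.2]
width: 0.47
```

Run:
```python
from h import *
st();c=wcap();save(c,"s_w",(150,150,360,320),3)
```

```text
t 36.8 p [0.4907 0.1047 0.1692] r [-3.139  0.005  0.299] F [-0.2  0.1 -1.2] w 0.47 q [-1.05  0.7   1.14  2.18 -0.89  0.86 -0.61]
```

View pics/s_w.png

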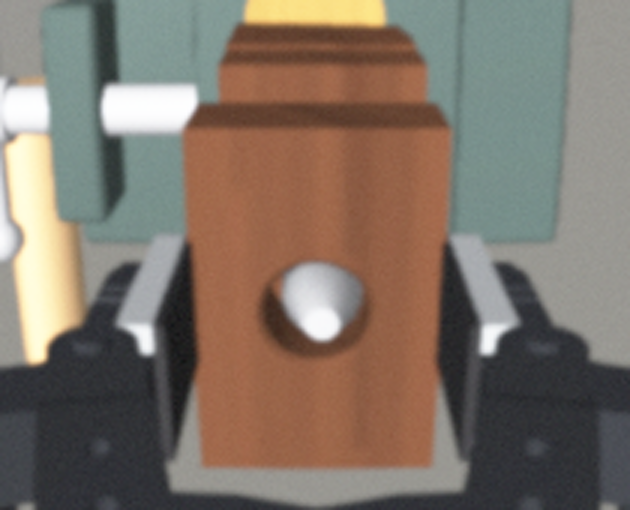

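Request:
jog_arm([
  {"claw": 1, "slide": [0, 0.05, 1.2], "delta_rot": [0, 0, 0]},
  {"claw": 1, "slide": [0, 0.05, 2], "delta_rot": [0, 0, 0]},
  {"claw": 1, "slide": [0, 0.05, 2.2], "delta_rot": [0, 0, 0]},
  {"claw": 1, "slide": [0, 0.05, 2.2], "delta_rot": [0, 0, 0]},
  {"claw": 0, "slide": [0, 0.05, 2.2], "delta_rot": [0, 0, 0]},
  {"claw": 0, "slide": [0, 0.05, 2.2], "delta_rot": [0, 0, 0]},
  {"claw": 0, "slide": [0, 0.05, 2.2], "delta_rot": [0, 0, 0]},
  {"claw": 0, "slide": [0, 0.05, 2.2], "delta_rot": [0, 0, 0]},
])

```text
t: 37.85
ee_pos: [0.4916, 0.1044, 0.1484]
eef_rot: [-3.14, 0.003, 0.299]
force: [0.4, 0.3, 0.7]
width: 1.001
```

Request:
jog_arm([
  {"claw": 0, "slide": [0, 0, -5], "delta_rot": [0, 0, 0]},
  {"claw": 0, "slide": [0, 0, -10], "delta_rot": [0, 0, 0]},
  {"claw": 0, "slide": [0, 0, -10.5], "delta_rot": [0, 0, 0]},
  {"claw": 0, "slide": [0, 0, -10.5], "delta_rot": [0, 0, 0]},
])

```text
t: 38.35
ee_pos: [0.4916, 0.1046, 0.2532]
eef_rot: [-3.139, 0.003, 0.3]
force: [0.6, 0.1, -0.4]
width: 1.0
```

Run:
```python
from h import *
st();c=wcap();save(c,"t_w",None,1.5)
print(rects(c,"brown",.155,200,wonz))
t=capture("top");print("brown",rects(t,"brown",.018));save(t,"t_t",(230,130,370,280),4)
s=capture("side");save(s,"t_s",(130,90,270,220),4)
```

```text
t 38.35 p [0.4916 0.1046 0.2532] r [-3.139e+00  3.000e-03  3.000e-01] F [ 0.6  0.1 -0.4] w 1.0 q [-1.16  0.61  1.3   2.11 -0.72  0.99 -0.74]
[(0.4956, 0.1049, 71.1, 40.2, 0.301)]
brown [(0.1807, -0.9309, 212.4, 117.5, 0.68), (0.478, 0.1189, 50.3, 38.4, -1.272), (0.7129, -0.5984, 87.3, 16.1, 0.408), (0.8703, 0.1689, 104.7, 64.9, -0.073)]
```

View pics/t_s.png

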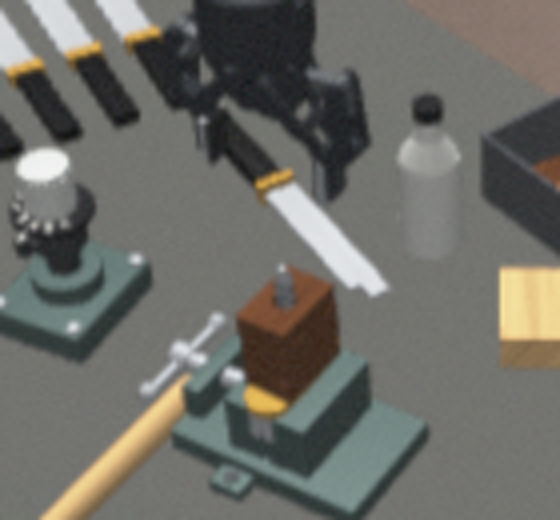

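View pics/t_w.png

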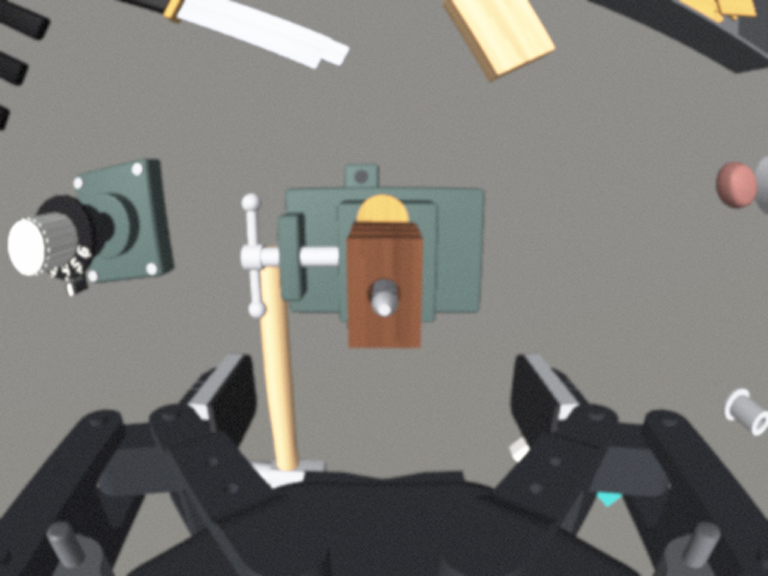

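View pics/t_t.png

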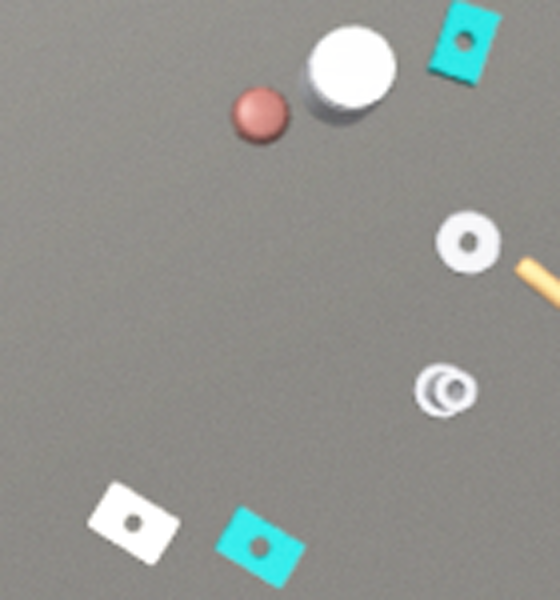

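Run:
```python
from h import *
print(go(.572,-.417,.15,1.3))
```

```text
[[-7.56, 52.24, 10.12], [-0.005, 0.004, -1.001]]
```

Request:
jog_arm([
  {"claw": 0, "slide": [-0.8, 5.5, 0], "delta_rot": [0, 0, -0.15]},
  {"claw": 0, "slide": [-1.6, 11, 0], "delta_rot": [0, 0, -0.3]},
  {"claw": 0, "slide": [-2.4, 16.5, 0], "delta_rot": [0, 0, -0.45]},
  {"claw": 0, "slide": [-3.2, 22, 0], "delta_rot": [0, 0, -0.6]},
  {"claw": 0, "slide": [-4, 27.5, 0], "delta_rot": [0, 0, -0.75]},
  {"claw": 0, "slide": [-4.8, 33, 0], "delta_rot": [0, 0, -0.9]},
  {"claw": 0, "slide": [-5.6, 38.5, 2], "delta_rot": [0, 0, -1.0]},
  {"claw": 0, "slide": [-6.4, 44, 4], "delta_rot": [0, 0, -1.0]},
  {"claw": 0, "slide": [-7.2, 49, 7], "delta_rot": [0, 0, -1.0]},
  {"claw": 0, "slide": [-7.6, 52.2, 10], "delta_rot": [0, 0, -1.0]},
])

```text
t: 39.75
ee_pos: [0.5715, -0.4199, 0.1501]
eef_rot: [-3.136, 0.0, 1.296]
force: [0.1, 0.7, -0.4]
width: 0.999
```

Request:
jog_arm([
  {"claw": 0, "slide": [0, 0, 0], "delta_rot": [0, 0, 0]},
  {"claw": 0, "slide": [0, 0, 0], "delta_rot": [0, 0, 0]},
])

```text
t: 40.0
ee_pos: [0.5724, -0.416, 0.1515]
eef_rot: [-3.136, -0.001, 1.299]
force: [0.1, -0.0, 0.1]
width: 0.995
```

Run:
```python
from h import *
st();c=wcap();save(c,"u_w",None,1.5)
```

```text
t 40.0 p [ 0.5724 -0.416   0.1515] r [-3.136e+00 -1.000e-03  1.299e+00] F [ 0.1 -0.   0.1] w 0.995 q [ 0.13  0.77  0.7   1.72 -0.62  0.89  0.83]
```

View pics/u_w.png

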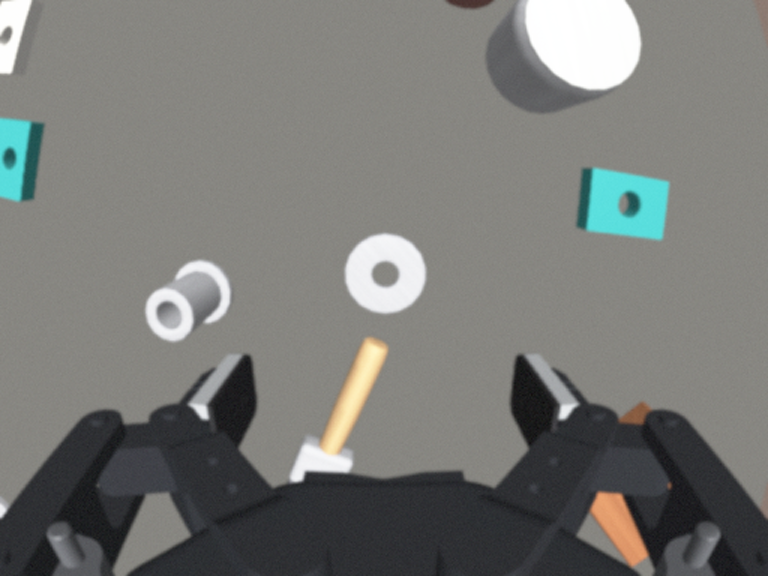

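Run:
```python
from h import *
c=wcap();p=wonz(c,385.5/1.5,274/1.5,.008);print(p,go(p[0],p[1],-.002,1.299))
im=c["img"];g=im.min(axis=2);m=((g>190)*255).astype(np.uint8)
cs,_=cv2.findContours(m,cv2.RETR_EXTERNAL,2)
for k in cs:
    if cv2.contourArea(k)>300: (u,v),r=cv2.minEnclosingCircle(k);print(u,v,r,wonz(c,u,v,.008))
```

```text
[ 0.57484822 -0.41627271  0.008     ] [[-0.05, 0.21, 15.49], [-0.003, -0.001, 0.002]]
213.0 312.0 20.880712509155273 [ 0.4823709  -0.55426328  0.008     ]
112.08333587646484 209.4583282470703 17.929603576660156 [ 0.41319219 -0.40200096  0.008     ]
133.7096710205078 194.4193572998047 20.893890380859375 [ 0.44582409 -0.39317858  0.008     ]
255.77337646484375 182.10772705078125 26.679119110107422 [ 0.57383089 -0.41540465  0.008     ]
384.3543701171875 24.73624610900879 42.87873077392578 [ 0.74513444 -0.28961458  0.008     ]
10.0 24.0 26.000099182128906 [ 0.33003404 -0.12971215  0.008     ]
```

Request:
jog_arm([
  {"claw": 0, "slide": [0, 0.15, 5], "delta_rot": [0, 0, 0]},
  {"claw": 0, "slide": [0, 0.15, 10], "delta_rot": [0, 0, 0]},
  {"claw": 0, "slide": [0, 0.15, 14], "delta_rot": [0, 0, 0]},
  {"claw": 0, "slide": [0, 0.15, 15.4], "delta_rot": [0, 0, 0]},
  {"claw": 0, "slide": [0, 0.15, 15.4], "delta_rot": [0, 0, 0]},
  {"claw": 0, "slide": [0, 0.15, 15.4], "delta_rot": [0, 0, 0]},
])

```text
t: 40.85
ee_pos: [0.5749, -0.4182, 0.0008]
eef_rot: [-3.141, 0.002, 1.3]
force: [0.1, -0.2, -0.9]
width: 0.997
```

Run:
```python
from h import *
st();c=wcap();save(c,"u_w2",None,1.5)
```

```text
t 40.85 p [ 0.5749 -0.4182  0.0008] r [-3.141e+00  2.000e-03  1.300e+00] F [ 0.1 -0.2 -0.9] w 0.997 q [ 0.22  0.94  0.56  1.76 -0.76  0.67  0.94]
```

View pics/u_w2.png

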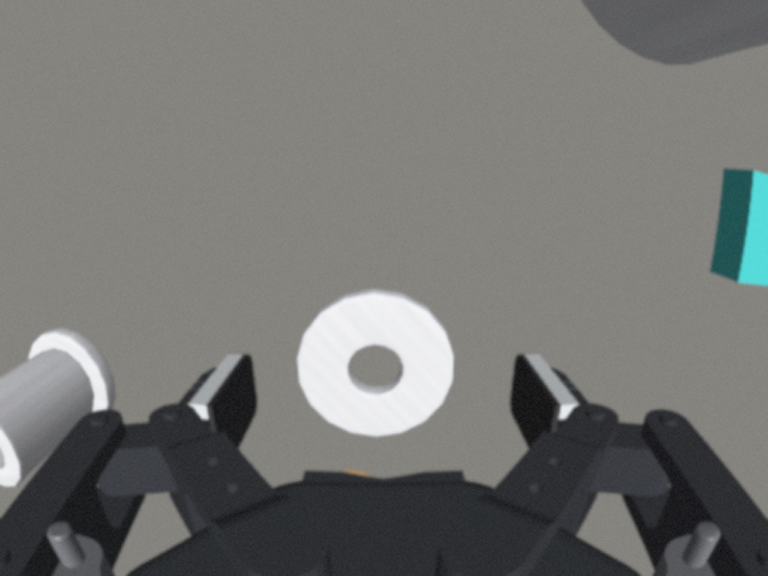

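Request:
jog_arm([
  {"claw": 0.2, "slide": [0, -0.1, 0], "delta_rot": [0, 0, 0]},
  {"claw": 1, "slide": [0, -0.1, 0], "delta_rot": [0, 0, 0]},
  {"claw": 1, "slide": [0, -0.1, 0], "delta_rot": [0, 0, 0]},
  {"claw": 1, "slide": [0, -0.1, 0], "delta_rot": [0, 0, 0]},
  {"claw": 1, "slide": [0, -0.1, 0], "delta_rot": [0, 0, 0]},
], force=50)

```text
t: 41.52
ee_pos: [0.573, -0.4171, 0.0003]
eef_rot: [-3.139, -0.001, 1.299]
force: [-1.9, 1.5, 9.0]
width: 0.6
```

Run:
```python
from h import *
st();c=wcap();save(c,"u_w3",(150,150,360,320),3)
```

```text
t 41.525 p [ 5.730e-01 -4.171e-01  3.000e-04] r [-3.139e+00 -1.000e-03  1.299e+00] F [-1.9  1.5  9. ] w 0.6 q [ 0.22  0.94  0.56  1.77 -0.76  0.67  0.94]
```

View pics/u_w3.png

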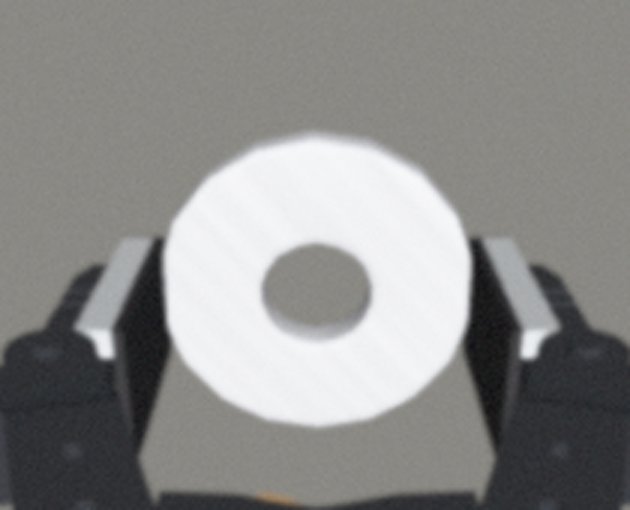

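Run:
```python
from h import *
held(150+317/3,150+290/3,.008,tang=(.491,.1037),yaw=1.9,zhov=.218)
```

```text
hole [ 0.5743 -0.4159  0.008 ] tool off mm [ 1.6  1.  -7.7]
TCP [0.4911 0.1021] [[47.82, -21.9, -21.68], [-0.003, -0.001, -0.601]]
```

Request:
jog_arm([
  {"claw": 1, "slide": [0, 0, -3], "delta_rot": [0, 0, 0]},
  {"claw": 1, "slide": [0, 0, -9], "delta_rot": [0, 0, 0]},
  {"claw": 1, "slide": [4, -2, -14], "delta_rot": [0, 0, -0.1]},
  {"claw": 1, "slide": [9, -4, -17], "delta_rot": [0, 0, -0.2]},
  {"claw": 1, "slide": [14, -6.5, -20], "delta_rot": [0, 0, -0.3]},
  {"claw": 1, "slide": [19, -8.7, -21.7], "delta_rot": [0, 0, -0.4]},
  {"claw": 1, "slide": [24, -11, -21.7], "delta_rot": [0, 0, -0.5]},
  {"claw": 1, "slide": [29, -13.3, -21.7], "delta_rot": [0, 0, -0.6]},
  {"claw": 1, "slide": [34, -15.6, -21.7], "delta_rot": [0, 0, -0.6]},
  {"claw": 1, "slide": [39, -17.9, -21.7], "delta_rot": [0, 0, -0.6]},
])

```text
t: 42.88
ee_pos: [0.505, 0.0082, 0.2164]
eef_rot: [-3.139, -0.002, 1.899]
force: [0.6, 0.1, -2.0]
width: 0.594
```

Request:
jog_arm([
  {"claw": 1, "slide": [4, -1.8, 0], "delta_rot": [0, 0, 0]},
  {"claw": 1, "slide": [4, -1.8, 0], "delta_rot": [0, 0, 0]},
])

```text
t: 43.12
ee_pos: [0.4724, 0.0418, 0.2156]
eef_rot: [-3.135, -0.005, 1.905]
force: [0.4, -0.4, -1.2]
width: 0.594
```

Run:
```python
from h import *
st();print(go(.4911,.1021,.219,1.9))
c=wcap();save(c,"v_w",None,1.5)
```

```text
t 43.125 p [0.4724 0.0418 0.2156] r [-3.135 -0.005  1.905] F [ 0.4 -0.4 -1.2] w 0.594 q [-0.72  0.37  0.7   2.19 -0.38  0.7   0.57]
[[5.08, 3.75, -0.34], [-0.007, -0.005, 0.005]]
```

View pics/v_w.png

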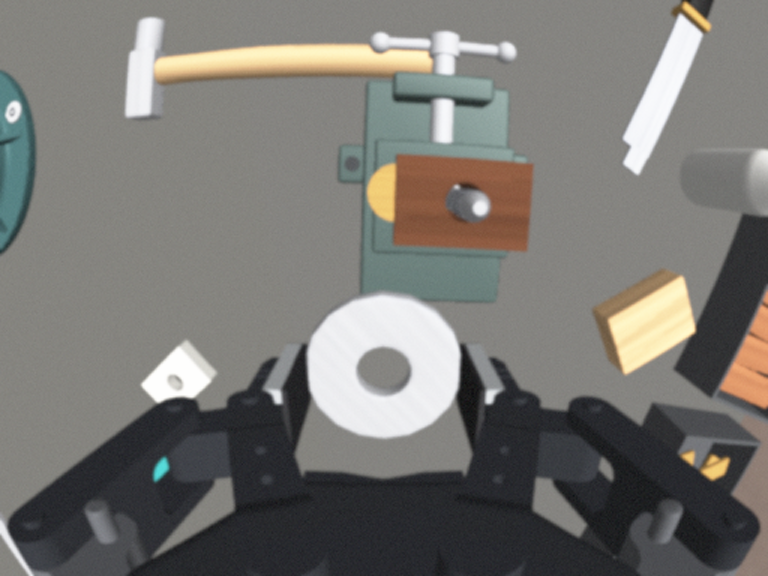

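Request:
jog_arm([
  {"claw": 1, "slide": [2.5, 2, -0.3], "delta_rot": [0, 0, 0]},
  {"claw": 1, "slide": [4.5, 3.2, -0.3], "delta_rot": [0, 0, 0]},
  {"claw": 1, "slide": [4.5, 3.2, -0.3], "delta_rot": [0, 0, 0]},
  {"claw": 1, "slide": [4.5, 3.2, -0.3], "delta_rot": [0, 0, 0]},
])

```text
t: 43.68
ee_pos: [0.4917, 0.0897, 0.2194]
eef_rot: [-3.138, -0.001, 1.897]
force: [0.3, -0.3, -1.3]
width: 0.593
```

Run:
```python
from h import *
st();print(go(.4911,.1021,.219,1.9))
```

```text
t 43.675 p [0.4917 0.0897 0.2194] r [-3.138e+00 -1.000e-03  1.897e+00] F [ 0.3 -0.3 -1.3] w 0.593 q [-0.8   0.4   0.7   2.14 -0.39  0.73  0.48]
[[1.19, 0.34, 0.04], [-0.003, -0.001, -0.003]]
```

Request:
jog_arm([
  {"claw": 1, "slide": [1.2, 0.35, 0], "delta_rot": [0, 0, 0]},
  {"claw": 1, "slide": [1.2, 0.35, 0], "delta_rot": [0, 0, 0]},
  {"claw": 1, "slide": [1.2, 0.35, 0], "delta_rot": [0, 0, 0]},
])

```text
t: 44.05
ee_pos: [0.4909, 0.104, 0.2193]
eef_rot: [-3.138, -0.002, 1.899]
force: [0.6, 0.3, -1.4]
width: 0.597
```

Run:
```python
from h import *
st();print(go(.4911,.1021,.219,1.9))
```

```text
t 44.05 p [0.4909 0.104  0.2193] r [-3.138e+00 -2.000e-03  1.899e+00] F [ 0.6  0.3 -1.4] w 0.597 q [-0.83  0.4   0.7   2.13 -0.39  0.73  0.45]
[[-0.18, -0.04, 0.03], [-0.003, -0.002, -0.001]]
```

Request:
jog_arm([
  {"claw": 1, "slide": [-0.12, 0, 1.5], "delta_rot": [0, 0, 0]},
  {"claw": 1, "slide": [-0.12, 0, 2.8], "delta_rot": [0, 0, 0]},
  {"claw": 1, "slide": [-0.12, 0, 3.6], "delta_rot": [0, 0, 0]},
  {"claw": 1, "slide": [-0.12, 0, 4.4], "delta_rot": [0, 0, 0]},
  {"claw": 1, "slide": [-0.12, 0, 4.4], "delta_rot": [0, 0, 0]},
])

```text
t: 44.68
ee_pos: [0.4908, 0.1029, 0.1746]
eef_rot: [-3.137, -0.002, 1.899]
force: [0.3, 0.5, -0.9]
width: 0.592
```

Run:
```python
from h import *
st();c=wcap();save(c,"v_w2",(150,150,360,320),3)
```

```text
t 44.675 p [0.4908 0.1029 0.1746] r [-3.137e+00 -2.000e-03  1.899e+00] F [ 0.3  0.5 -0.9] w 0.592 q [-0.76  0.47  0.63  2.17 -0.47  0.64  0.53]
```

View pics/v_w2.png

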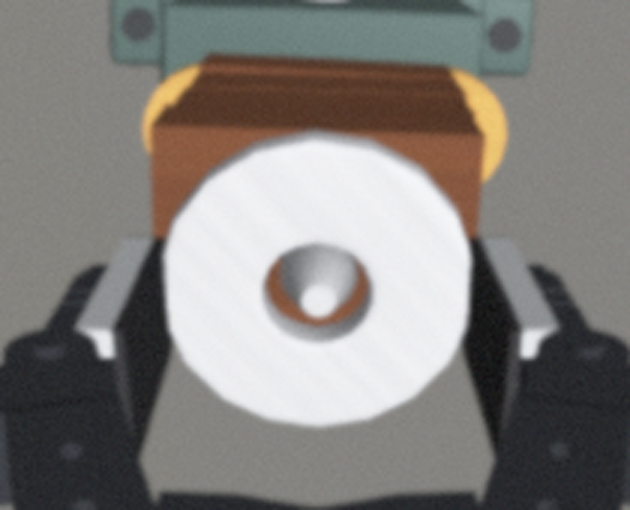

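Request:
jog_arm([
  {"claw": 1, "slide": [0, 0, 0.8], "delta_rot": [0, 0, 0]},
  {"claw": 1, "slide": [0, 0, 1.5], "delta_rot": [0, 0, 0]},
  {"claw": 1, "slide": [0, 0, 1.7], "delta_rot": [0, 0, 0]},
  {"claw": 1, "slide": [0, 0, 1.7], "delta_rot": [0, 0, 0]},
  {"claw": 0, "slide": [0, 0, 1.7], "delta_rot": [0, 0, 0]},
  {"claw": 0, "slide": [0, 0, 1.7], "delta_rot": [0, 0, 0]},
  {"claw": 0, "slide": [0, 0, 1.7], "delta_rot": [0, 0, 0]},
])

```text
t: 45.6
ee_pos: [0.4913, 0.103, 0.1585]
eef_rot: [-3.139, -0.002, 1.899]
force: [-0.2, 0.2, 0.3]
width: 1.0
```

Request:
jog_arm([
  {"claw": 0, "slide": [0, 0, -5], "delta_rot": [0, 0, 0]},
  {"claw": 0, "slide": [0, 0, -10], "delta_rot": [0, 0, 0]},
  {"claw": 0, "slide": [0, 0, -10.5], "delta_rot": [0, 0, 0]},
  {"claw": 0, "slide": [0, 0, -10.5], "delta_rot": [0, 0, 0]},
])

```text
t: 46.1
ee_pos: [0.4912, 0.1032, 0.2633]
eef_rot: [-3.139, -0.003, 1.9]
force: [0.5, -1.2, -1.4]
width: 0.999
```

Run:
```python
from h import *
st();c=wcap();save(c,"w_w",None,1.5)
t=capture("top");save(t,"w_t",(230,130,370,280),4)
s=capture("side");save(s,"w_s",(130,90,270,220),4)
g=lambda u,v,z:print(onz(t,230+u/4,130+v/4,z).round(4))
g(440,390,0.008);g(455,390,.06)
```

```text
t 46.1 p [0.4912 0.1032 0.2633] r [-3.139e+00 -3.000e-03  1.900e+00] F [ 0.5 -1.2 -1.4] w 0.999 q [-0.89  0.34  0.76  2.09 -0.32  0.83  0.4 ]
[ 0.4407 -0.3924  0.008 ]
[ 0.4409 -0.3936  0.06  ]
```

View pics/w_s.png

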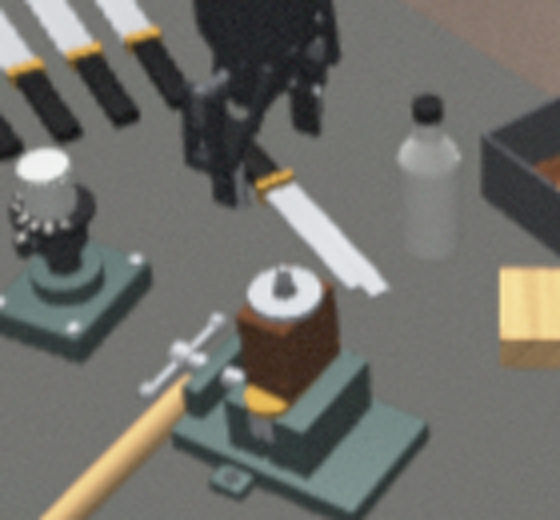

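View pics/w_w.png

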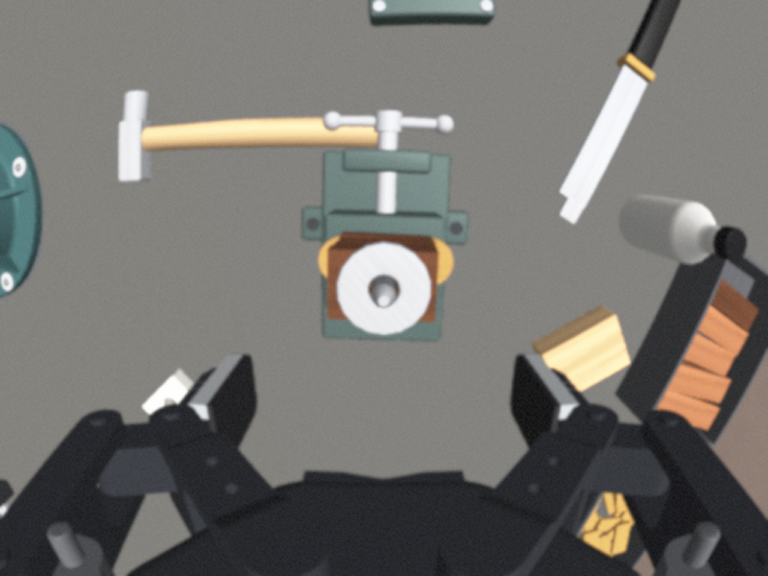

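View pics/w_t.png

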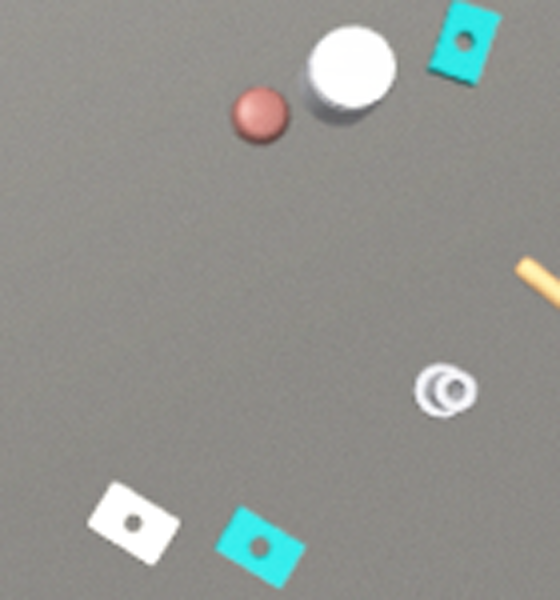

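Run:
```python
from h import *
print(go(.4435,-.393,.19,1.5))
```

```text
[[-45.44, -20.39, 7.23], [-0.006, -0.001, 0.399]]
```

Request:
jog_arm([
  {"claw": 0, "slide": [-5, -2.2, 0], "delta_rot": [0, 0, 0.05]},
  {"claw": 0, "slide": [-10, -4.5, 0], "delta_rot": [0, 0, 0.1]},
  {"claw": 0, "slide": [-15, -6.7, 0], "delta_rot": [0, 0, 0.2]},
  {"claw": 0, "slide": [-20, -9, 1], "delta_rot": [0, 0, 0.3]},
  {"claw": 0, "slide": [-25, -11.2, 2], "delta_rot": [0, 0, 0.4]},
  {"claw": 0, "slide": [-30, -13.5, 3.5], "delta_rot": [0, 0, 0.4]},
  {"claw": 0, "slide": [-35, -15.7, 5], "delta_rot": [0, 0, 0.4]},
  {"claw": 0, "slide": [-40, -18, 6.5], "delta_rot": [0, 0, 0.4]},
  {"claw": 0, "slide": [-45.4, -20.4, 7.2], "delta_rot": [0, 0, 0.4]},
  {"claw": 0, "slide": [-45.4, -20.4, 7.2], "delta_rot": [0, 0, 0.4]},
])

```text
t: 47.5
ee_pos: [0.4412, -0.3985, 0.1898]
eef_rot: [-3.135, 0.003, 1.49]
force: [-0.1, 0.5, -0.4]
width: 0.999
```

Request:
jog_arm([
  {"claw": 0, "slide": [0, 0, 0], "delta_rot": [0, 0, 0]},
  {"claw": 0, "slide": [0, 0, 0], "delta_rot": [0, 0, 0]},
])

```text
t: 47.75
ee_pos: [0.445, -0.3905, 0.1903]
eef_rot: [-3.137, -0.003, 1.502]
force: [-0.4, 0.0, 0.6]
width: 1.0
```

Run:
```python
from h import *
st();c=wcap();save(c,"x_w",None,1.5)
```

```text
t 47.75 p [ 0.445  -0.3905  0.1903] r [-3.137e+00 -3.000e-03  1.502e+00] F [-0.4  0.   0.6] w 1.0 q [ 0.14  0.58  0.73  1.97 -0.53  0.8   1.1 ]
```

View pics/x_w.png

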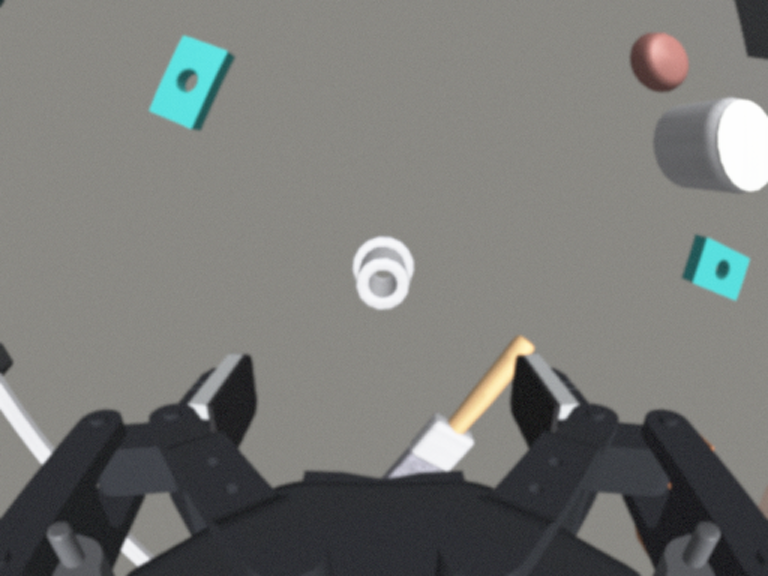

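Run:
```python
from h import *
c=wcap();p=wonz(c,382/1.5,284/1.5,.06);print(p,wonz(c,384/1.5,266/1.5,.008),go(p[0],p[1],.022,1.5))
```

```text
[ 0.44466866 -0.39397593  0.06      ] [ 0.44591801 -0.39315523  0.008     ] [[-0.37, 0.02, 16.87], [-0.004, -0.002, 0.002]]
```

Request:
jog_arm([
  {"claw": 0, "slide": [-0.3, 0.05, 5], "delta_rot": [0, 0, 0]},
  {"claw": 0, "slide": [-0.3, 0.05, 10], "delta_rot": [0, 0, 0]},
  {"claw": 0, "slide": [-0.3, 0.05, 14], "delta_rot": [0, 0, 0]},
  {"claw": 0, "slide": [-0.3, 0.05, 16.5], "delta_rot": [0, 0, 0]},
  {"claw": 0, "slide": [-0.3, 0.05, 16.7], "delta_rot": [0, 0, 0]},
  {"claw": 0.5, "slide": [-0.3, 0.05, 16.7], "delta_rot": [0, 0, 0]},
  {"claw": 1, "slide": [-0.3, 0.05, 16.7], "delta_rot": [0, 0, 0]},
  {"claw": 1, "slide": [-0.3, 0.05, 16.7], "delta_rot": [0, 0, 0]},
  {"claw": 1, "slide": [-0.3, 0.05, 16.7], "delta_rot": [0, 0, 0]},
  {"claw": 1, "slide": [-0.3, 0.05, 16.7], "delta_rot": [0, 0, 0]},
])

```text
t: 49.1
ee_pos: [0.4448, -0.3958, 0.0254]
eef_rot: [-3.14, -0.0, 1.499]
force: [-0.5, 1.3, 5.7]
width: 0.387
```

Run:
```python
from h import *
st();c=wcap();save(c,"x_w2",(150,150,360,320),3)
```

```text
t 49.1 p [ 0.4448 -0.3958  0.0254] r [-3.14  -0.     1.499] F [-0.5  1.3  5.7] w 0.387 q [ 0.32  0.79  0.49  2.03 -0.76  0.5   1.29]
```

View pics/x_w2.png

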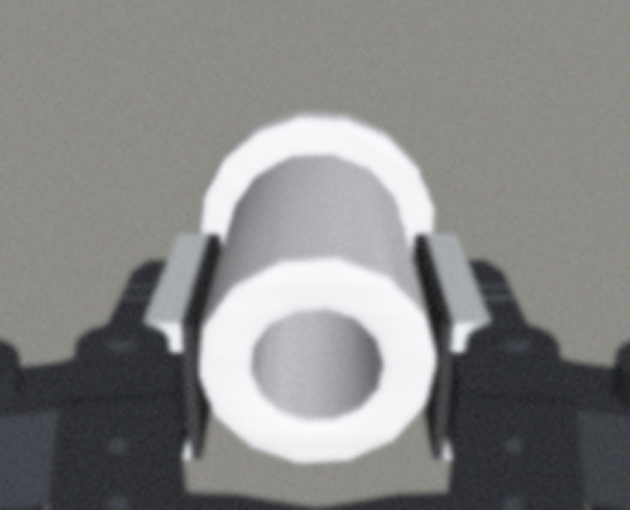

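Run:
```python
from h import *
held(150+317/3,150+363/3,.060,tang=(.491,.1037),yaw=1.9,zhov=.235)
print(go(.4911,.03,.235))
```

```text
hole [ 0.4459 -0.393   0.06  ] tool off mm [  2.8   0.8 -34.6]
TCP [0.4915 0.1009] [[49.88, 1.08, -20.95], [-0.002, -0.001, -0.401]]
[[42.8, 1.54, -20.95]]
```

Request:
jog_arm([
  {"claw": 1, "slide": [0, 0, -3], "delta_rot": [0, 0, 0]},
  {"claw": 1, "slide": [0, 0, -9], "delta_rot": [0, 0, 0]},
  {"claw": 1, "slide": [4, 0.1, -14], "delta_rot": [0, 0, -0.1]},
  {"claw": 1, "slide": [9, 0.2, -18], "delta_rot": [0, 0, -0.2]},
  {"claw": 1, "slide": [14.5, 0.3, -21], "delta_rot": [0, 0, -0.3]},
  {"claw": 1, "slide": [20, 0.5, -21], "delta_rot": [0, 0, -0.4]},
  {"claw": 1, "slide": [26, 0.6, -21], "delta_rot": [0, 0, -0.4]},
  {"claw": 1, "slide": [32, 0.8, -21], "delta_rot": [0, 0, -0.4]},
  {"claw": 1, "slide": [38, 1, -21], "delta_rot": [0, 0, -0.4]},
  {"claw": 1, "slide": [43, 1.1, -21], "delta_rot": [0, 0, -0.4]},
])

```text
t: 50.45
ee_pos: [0.486, 0.0352, 0.2343]
eef_rot: [-3.138, -0.003, 1.901]
force: [0.9, -0.2, -2.6]
width: 0.389
```

Request:
jog_arm([
  {"claw": 1, "slide": [0, 0, 0], "delta_rot": [0, 0, 0]},
  {"claw": 1, "slide": [0, 0, 0], "delta_rot": [0, 0, 0]},
  {"claw": 1, "slide": [0, 0, 0], "delta_rot": [0, 0, 0]},
])

```text
t: 50.82
ee_pos: [0.4862, 0.0308, 0.2344]
eef_rot: [-3.138, -0.002, 1.896]
force: [0.6, -0.1, -3.2]
width: 0.381
```

Run:
```python
from h import *
st();print(go(.4912,.1018,.235,1.9))
```

```text
t 50.825 p [0.4862 0.0308 0.2344] r [-3.138e+00 -2.000e-03  1.896e+00] F [ 0.6 -0.1 -3.2] w 0.381 q [-0.72  0.36  0.74  2.15 -0.36  0.75  0.57]
[[6.57, 2.74, -0.06], [-0.003, -0.002, -0.004]]
```

Request:
jog_arm([
  {"claw": 1, "slide": [3, 1.3, 0], "delta_rot": [0, 0, 0]},
  {"claw": 1, "slide": [6, 2.5, 0], "delta_rot": [0, 0, 0]},
  {"claw": 1, "slide": [6.55, 2.75, 0], "delta_rot": [0, 0, 0]},
  {"claw": 1, "slide": [6.55, 2.75, 0], "delta_rot": [0, 0, 0]},
  {"claw": 1, "slide": [6.55, 2.75, 0], "delta_rot": [0, 0, 0]},
])

```text
t: 51.45
ee_pos: [0.4915, 0.1014, 0.2344]
eef_rot: [-3.138, -0.002, 1.896]
force: [0.7, 0.8, -3.3]
width: 0.385
```

Run:
```python
from h import *
st();print(go(.4912,.1018,.235,1.9))
c=wcap();save(c,"y_w",None,1.5);s=capture("side");save(s,"y_s",(160,90,240,170),7)
print(wonz(c,150+317/3,150+363/3,get_state()["ee_pos"][2]+.0346))
```

```text
t 51.45 p [0.4915 0.1014 0.2344] r [-3.138e+00 -2.000e-03  1.896e+00] F [ 0.7  0.8 -3.3] w 0.385 q [-0.85  0.38  0.73  2.12 -0.37  0.77  0.44]
[[0.05, -0.02, -0.06], [-0.003, -0.002, -0.004]]
[0.49138055 0.10406466 0.26900759]
```

View pics/y_w.png

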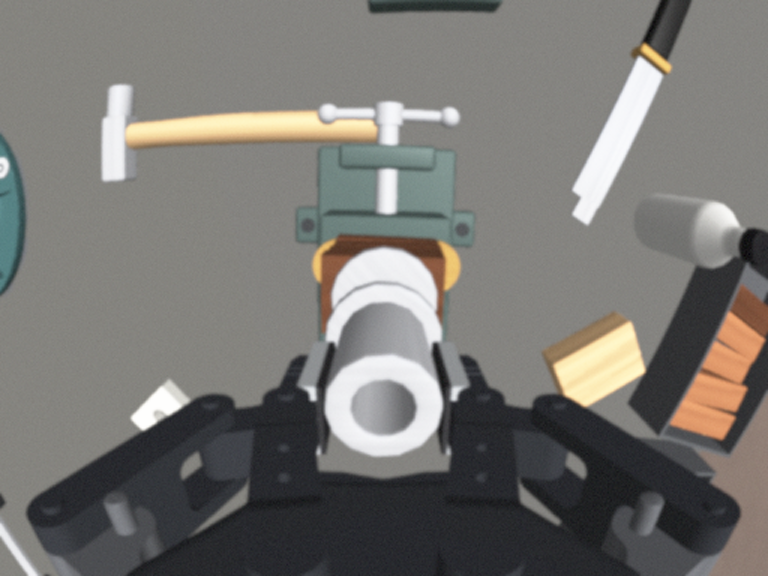

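View pics/y_s.png

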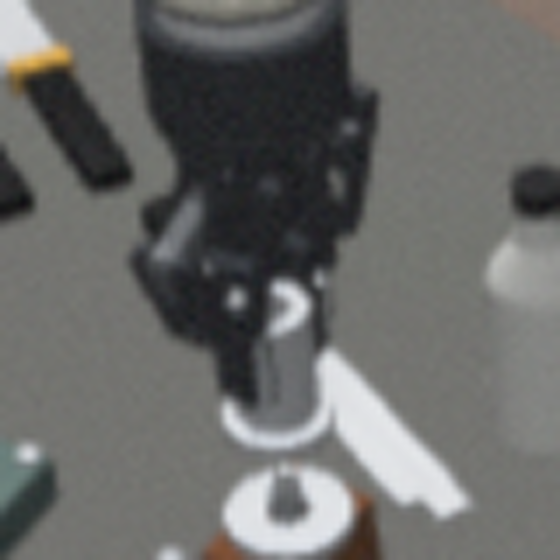

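Run:
```python
from h import *
s=capture("side");im=s["img"]
f=lambda u,v,z:print(onz(s,160+u/7,90+v/7,z).round(4))
f(276,416,.217); f(287,307,.269); f(287,470,.185); f(288,512,.163)
save(s,"y_s2",(185,125,215,168),18)
c=wcap(); 
for u,v,z in [(386,327,.217),(385,408,.269)]: print(wonz(c,u/1.5,v/1.5,z).round(4))
```

```text
[0.4859 0.1006 0.217 ]
[0.4946 0.0977 0.269 ]
[0.4896 0.1024 0.185 ]
[0.4878 0.1025 0.163 ]
[0.4907 0.1097 0.217 ]
[0.492  0.1044 0.269 ]
```

View pics/y_s2.png

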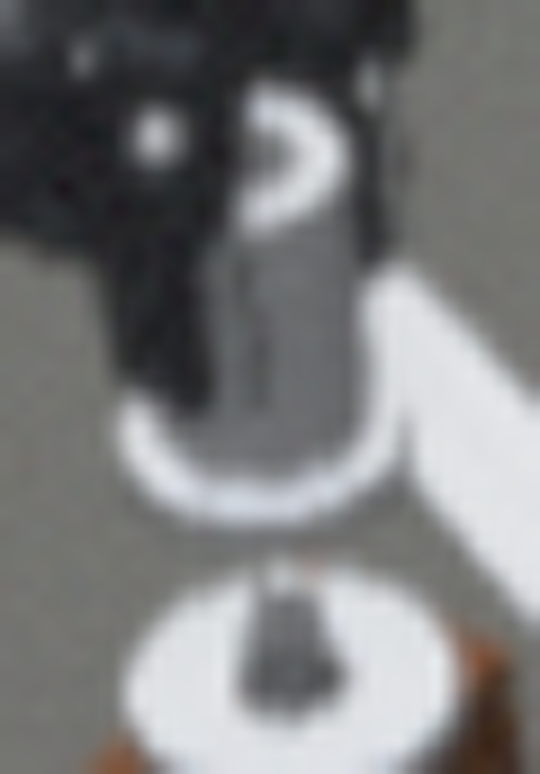

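Run:
```python
from h import *
s=capture("side")
def circ(x,y,z,r):
    P=np.array([proj(s,np.array([x+r*np.cos(a),y+r*np.sin(a),z])) for a in np.linspace(0,6.28,200)])
    return ((P.min(0)-[185,125])*18).round().tolist(),((P.max(0)-[185,125])*18).round().tolist()
for X in [(.489,.1025),(.491,.1037)]:
    print(X,"washer",circ(*X,.163,.027),"flange bot",circ(*X,.209,.023),"flange top",circ(*X,.217,.023),"top",circ(*X,.269,.017))
```

```text
(0.489, 0.1025) washer ([126.0, 571.0], [466.0, 799.0]) flange bot ([124.0, 368.0], [421.0, 563.0]) flange top ([118.0, 329.0], [417.0, 524.0]) top ([125.0, 90.0], [352.0, 233.0])
(0.491, 0.1037) washer ([132.0, 561.0], [471.0, 790.0]) flange bot ([129.0, 359.0], [426.0, 553.0]) flange top ([124.0, 320.0], [422.0, 514.0]) top ([131.0, 81.0], [358.0, 223.0])
```

The side view agrees with the bushing sitting on the tang's axis to about 1 mm, so I'll lower it.

Request:
jog_arm([
  {"claw": 1, "slide": [0.05, 0, 1.2], "delta_rot": [0, 0, 0]},
  {"claw": 1, "slide": [0.05, 0, 2.2], "delta_rot": [0, 0, 0]},
  {"claw": 1, "slide": [0.05, 0, 2.8], "delta_rot": [0, 0, 0]},
  {"claw": 1, "slide": [0.05, 0, 3.2], "delta_rot": [0, 0, 0]},
  {"claw": 1, "slide": [0.05, 0, 3.2], "delta_rot": [0, 0, 0]},
])

```text
t: 52.32
ee_pos: [0.4913, 0.1038, 0.202]
eef_rot: [-3.138, -0.002, 1.899]
force: [-0.1, 0.0, -2.7]
width: 0.383
```

Run:
```python
from h import *
st();c=wcap();save(c,"z_w",(150,150,360,320),3)
```

```text
t 52.325 p [0.4913 0.1038 0.202 ] r [-3.138e+00 -2.000e-03  1.899e+00] F [-0.1  0.  -2.7] w 0.383 q [-0.81  0.43  0.68  2.15 -0.42  0.7   0.49]
```

View pics/z_w.png

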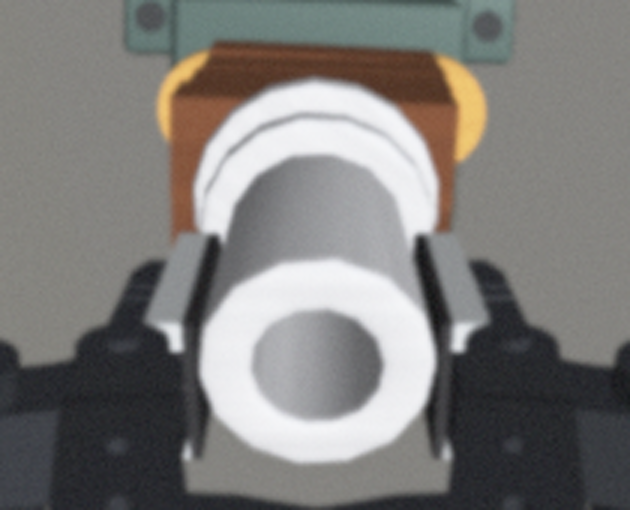

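Request:
jog_arm([
  {"claw": 1, "slide": [-0.1, 0, 0.5], "delta_rot": [0, 0, 0]},
  {"claw": 1, "slide": [-0.1, 0, 0.9], "delta_rot": [0, 0, 0]},
  {"claw": 1, "slide": [-0.1, 0, 1.2], "delta_rot": [0, 0, 0]},
  {"claw": 1, "slide": [-0.1, 0, 1.2], "delta_rot": [0, 0, 0]},
  {"claw": 1, "slide": [-0.1, 0, 1.2], "delta_rot": [0, 0, 0]},
])

```text
t: 53.0
ee_pos: [0.4917, 0.103, 0.1903]
eef_rot: [-3.139, -0.002, 1.899]
force: [-0.2, 0.2, -3.2]
width: 0.386
```

Run:
```python
from h import *
st();c=wcap();save(c,"z_w2",(150,150,360,320),3);s=capture("side");save(s,"z_s2",(160,100,240,190),6)
```

```text
t 53.0 p [0.4917 0.103  0.1903] r [-3.139e+00 -2.000e-03  1.899e+00] F [-0.2  0.2 -3.2] w 0.386 q [-0.79  0.45  0.66  2.16 -0.44  0.67  0.51]
```

View pics/z_s2.png

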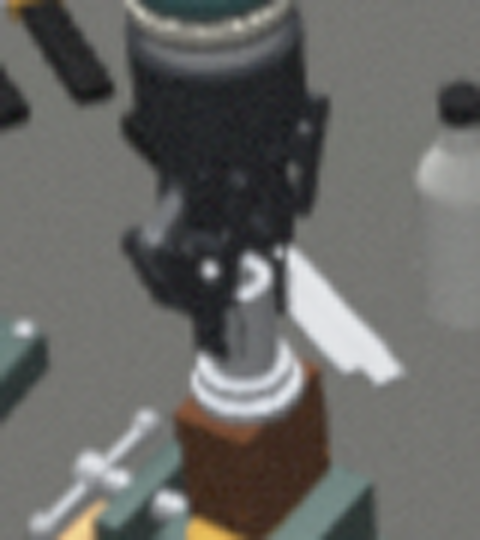

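Request:
jog_arm([
  {"claw": 1, "slide": [0, 0, 0.15], "delta_rot": [0, 0, 0]},
  {"claw": 0, "slide": [0, 0, 0.15], "delta_rot": [0, 0, 0]},
  {"claw": 0, "slide": [0, 0, 0.15], "delta_rot": [0, 0, 0]},
  {"claw": 0, "slide": [0, 0, 0.15], "delta_rot": [0, 0, 0]},
  {"claw": 0, "slide": [0, 0, 0.15], "delta_rot": [0, 0, 0]},
  {"claw": 0, "slide": [0, 0, -5], "delta_rot": [0, 0, 0]},
  {"claw": 0, "slide": [0, 0, -10], "delta_rot": [0, 0, 0]},
  {"claw": 0, "slide": [0, 0, -12], "delta_rot": [0, 0, 0]},
  {"claw": 0, "slide": [0, 0, -12], "delta_rot": [0, 0, 0]},
])

```text
t: 54.22
ee_pos: [0.4932, 0.103, 0.3118]
eef_rot: [3.141, -0.003, 1.9]
force: [-1.0, 0.8, 0.4]
width: 0.998
```

Run:
```python
from h import *
st();c=wcap();save(c,"fin_w",None,1.5);s=capture("side");save(s,"fin_s",(130,80,270,220),4)
t=capture("top");save(t,"fin_t",None,1.5)
print(go(.4445,.3535,.31,2.9))
```

```text
t 54.225 p [0.4932 0.103  0.3118] r [ 3.141e+00 -3.000e-03  1.900e+00] F [-1.   0.8  0.4] w 0.998 q [-0.94  0.28  0.81  2.03 -0.26  0.93  0.33]
[[25.22, 3.68, -0.06], [-0.004, -0.005, -1.0]]
```

View pics/fin_s.png

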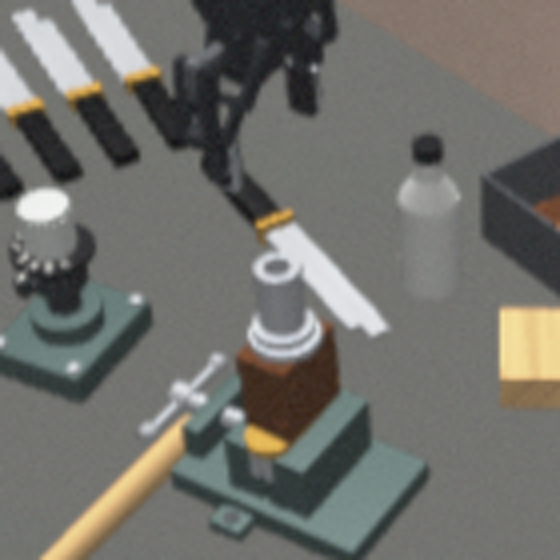

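View pics/fin_w.png

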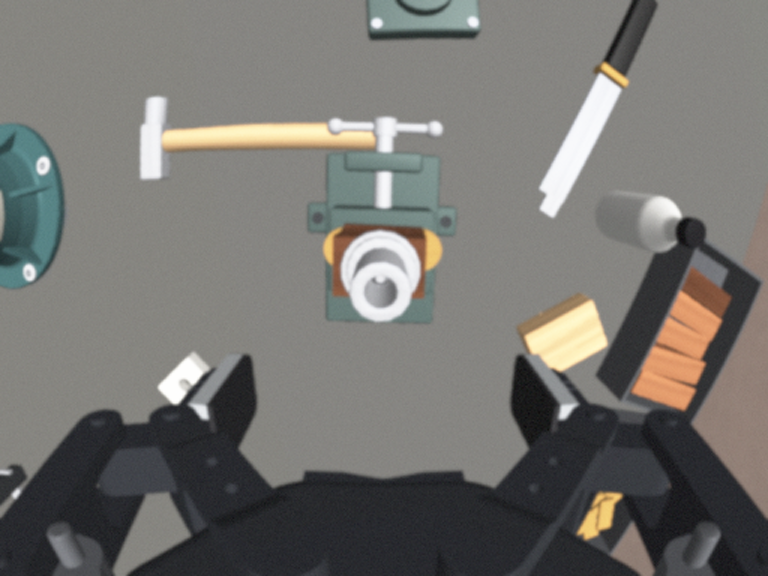

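View pics/fin_t.png

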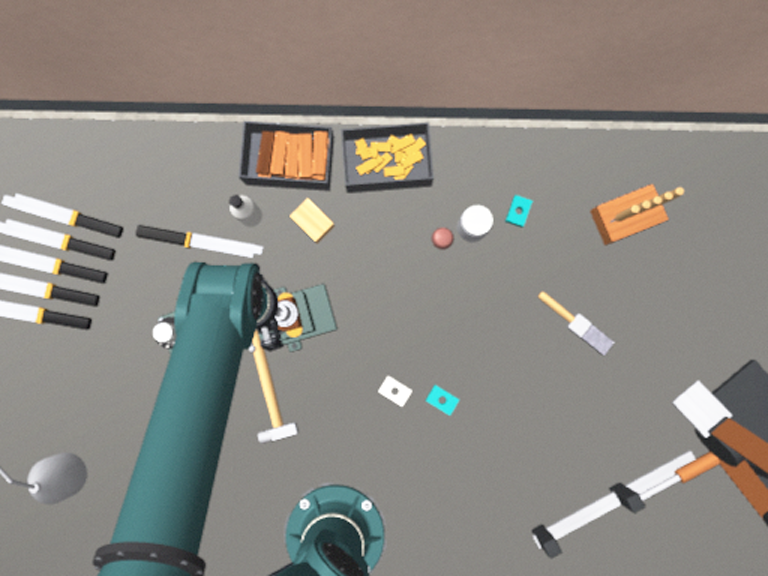

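The stack is complete, and the tang's tip shows in the bushing's bore at (380,280). The bystanders are unmoved. One last look at the sleeve.

Request:
jog_arm([
  {"claw": 0, "slide": [5, 0.7, 0], "delta_rot": [0, 0, -0.1]},
  {"claw": 0, "slide": [10, 1.5, 0], "delta_rot": [0, 0, -0.25]},
  {"claw": 0, "slide": [15, 2.2, 0], "delta_rot": [0, 0, -0.4]},
  {"claw": 0, "slide": [20, 3, 0], "delta_rot": [0, 0, -0.5]},
  {"claw": 0, "slide": [25, 3.7, 0], "delta_rot": [0, 0, -0.6]},
  {"claw": 0, "slide": [25, 3.7, 0], "delta_rot": [0, 0, -0.6]},
  {"claw": 0, "slide": [25, 3.7, 0], "delta_rot": [0, 0, -0.6]},
])

```text
t: 55.25
ee_pos: [0.446, 0.3504, 0.3092]
eef_rot: [-3.137, -0.003, 2.499]
force: [-0.8, -0.4, -0.4]
width: 0.998
```

Run:
```python
from h import *
st();c=wcap();save(c,"fin_d",(150,90,350,240),4)
```

```text
t 55.25 p [0.446  0.3504 0.3092] r [-3.137e+00 -3.000e-03  2.499e+00] F [-0.8 -0.4 -0.4] w 0.998 q [-1.19  0.35  0.58  1.9  -0.23  0.96  0.43]
```

View pics/fin_d.png

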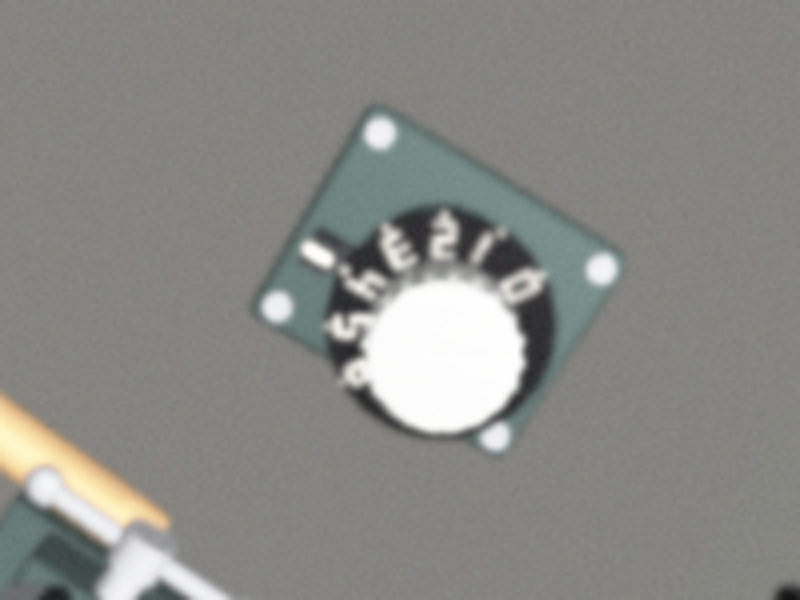

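The "4" stands at the index mark: its tick is at (345,270) and the mark at (318,252). The robot touches nothing, so I'm handing in.

```bash
python3 -c "
from station import job_done
print(job_done())"
```

```text
the job is handed in; nothing more can be done
None
```

The handle is built up on the tang and the torque driver's sleeve is set to 4; I handed the job in at about 55 s of the 210 s allowed.

- **Sleeve:** it was found at 2, so I turned it 60° clockwise. The final picture shows the "4" at the index mark.
- **Stack:** the guard plate went on first, then all four wooden blocks, the washer, and the bushing flange down. The last side and wrist pictures show no visible gaps.
- **Alignment:** the guard and blocks measured about 0.28 to 0.30 rad in yaw against about 0.30 to 0.31 for the jaws. They sit within about 2 mm of the axis, except the top block. It first measured about 4 mm off, but parallax makes that reading less certain, and I did not measure it again.
- **Other things:** the bystanders and the turquoise and white look-alikes look unmoved in the last top view, and the gripper was clear of everything.

The fixed and wrist cameras disagreed by 2 to 3 mm in x. I used the wrist camera's values and confirmed each fit by eye. No check failed, and I saw none of the parts knocked aside.

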